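# Put brush boxes to dry, heavy end down

## Robot

A 6-joint arm with a two-finger parallel gripper is mounted at the origin on the work surface. World frame = base frame: x ahead of the robot, y to its left, z up, the work surface at z = 0. Lengths are in mm, angles in rad, forces in N, time in s.
With the tool pointing down it reaches from about 350 to 975 mm from the base axis. Payload 7.1 kg.
Tool frame: the origin (TCP) lies on the centre line of the jaws, within the pads' length; the fingertips stand 8 mm ahead of it and the grasp point (between the pads) lies 11 mm behind it; z points along the fingers, x is the direction in which the jaws open and shut, and the axes are right-handed (so a half turn about z gives the same grasp; the last joint's range is limited). The gripper opens to 88 mm and grips with 3 to 60 N. Pads are 20 mm wide; open, the fingers measure 115 mm over their backs; the gripper's body (75 mm by 178 mm) begins 61 mm behind the grasp point.
Start: joints at [1.091, 0.423, 1.63, -0, 1.089, -0.019], TCP at [277.883, 559.809, 205.875] pointing down, gripper open.
Joint ranges: [-3, 3], [-0.9, 2.11], [0.09, 2.58], [-1.31, 4.45], [0.11, 2.69], [-2.54, 2.54]. Speed limits (rad/s): [2.39, 2.39, 3.01, 3.14, 3.14, 3.14].

## Interface

Orientations are given as a rotation vector (axis times angle).
In Python, from workcell import ctrl gives the robot as it stands.
- The arm moves only by the shell command python3 -m handwheel 'ROWS'. ROWS is JSON, a list of rows, each a list of 3 entries, a list of its own where there are three numbers: the turn, a rotation vector about the tool's x, y, z in rad, then the shift along the tool's x, y, z in mm, then the opening, from 0 (shut) to 1 (fully open). In form: [[[ax, ay, az], [tx, ty, tz], jaw], ...]. A call has exactly 10 rows; each row shifts and turns the pose as measured when the row begins, along the tool's axes as they then stand; what a row does not reach is not made up. A row lasts 1/12 s, in which the tool goes at most 41.7 mm and 7.16 degrees, less where a joint would pass 70% of its speed; a pose out of reach is approached as far as the arm can. A call with a gripper value outside its range is refused whole. The fingers move at their own pace and stop on an object; the grip force is fixed at half the most. Time passes only in rows, so rows that do not move let the fingers close, or fill a call up. It gives the time, the measured TCP pose, the force and the opening at its end, in the units of the state.
- ctrl.get_obs(): the state, without advancing time (a new reading comes with each control period).
- ctrl.get_image(name): name is "scene" or "side" or "wrist"; returns a dict with "pixels" (420x560x3 uint8, red, green, blue), "camera_matrix" (3x3 intrinsics, pixels), "dist" ([k1, k2, p1, p2, k3] as OpenCV has them; the pictures are not rectified), "rvec" (rotation vector, rad) and "tvec" (3), from world to camera coordinates, as OpenCV has them. Camera axes: x right, y down, z forward; pixel columns grow to the right and rows downward; lengths in mm; the calibration is good to about 2 mm. A picture is of the moment at which its call begins. There is no depth.
- ctrl.close_job(): hands the job in, once; it reports no verdict.
Trained networks look in a picture, given as the dict that the camera call returned (one of the last four; its "shot" number tells which), for a name from the list of things; names that differ only in an ending like _2 or _b are one class to them, and where a whole thing is asked for, a point or a joint stands for the part that bears it (a point fixed in the world has none). Each returns a list of dicts, best first, with "score" (0 to 1); they miss things now and then, are a little off and sometimes report something else, mostly with a low value. They report only what shows in the picture. A call takes as long as a camera call. They do not tell look-alikes from the thing itself.
- ctrl.look_for(picture, query): "position" ([x, y, z] in mm, in the coordinates of the camera as it stood for that picture, good to about 4 mm: the middle of the surface that is visible of it).
- ctrl.spot_point(picture, query): "position" ([x, y, z] in mm, in the coordinates of the camera as it stood for that picture, good to about 4 mm: a listed point, or the origin of a listed thing).
The state is a dict: "t": time; "qpos": joint angles; "qvel": joint speeds; "joint_torque": joint torques, N m; "ee_pos": TCP position; "orientation": TCP orientation; "ft_force": force on the tool from outside, world axes, zero at the start; "moment": the same for the moment, N m; "width": finger opening in mm.
Only numpy, scipy, OpenCV 4.12 (cv2) and the standard library are available. Lean on these libraries where they do the work, as an engineer would, in place of code of your own. Each camera call takes 0.05 s, during which the arm holds its last target.

## Task

Each of the three closed wooden boxes on the mat holds a freshly washed brush, whose head makes one end of the box the heavy one; nothing shows outside, but you can tell by lifting a box at its middle. Lay all three in the sloping drying rack, one to a slot, each with its heavy end down at the foot ledge, and let go. Leave the cup, saucer, jar and loose brush where they are.

Things in the scene. Friction and masses are not known exactly. Their poses are not given: they have to be found in the camera images.
- box_a_mid (a point): closed wooden brush box, a plain bar 160 x 28 x 28 mm with the same dark cap at both ends and a thin dark line round its middle, 0.2 to 0.33 kg, lying flat on the mat. The point is its centre; x runs along its length. A brush head fixed inside makes one end heavier. Which end is not visible, differs from box to box and cannot be told from the sign of x
- box_b_mid (a point): brush box outwardly just like box_a, same size and weights inside; the point is its centre, x along its length; feel for its own heavy end, which the sign of x does not tell
- box_c_mid (a point): brush box outwardly just like box_a, same size and weights inside; the point is its centre, x along its length; feel for its own heavy end, which the sign of x does not tell
- box_a: box_a: origin at the middle of its underside as it lies at the start, x along its length. Its centre of mass lies about 43 mm from mid-length towards the heavy end: lifted firmly at mid-length it loads the wrist with a moment of about 0.1 N m; held in a very light grip its heavy end droops
- box_b: box_b: origin at the middle of its underside as it lies at the start, x along its length. Its centre of mass lies about 43 mm from mid-length towards the heavy end: lifted firmly at mid-length it loads the wrist with a moment of about 0.1 N m; held in a very light grip its heavy end droops
- box_c: box_c: origin at the middle of its underside as it lies at the start, x along its length. Its centre of mass lies about 43 mm from mid-length towards the heavy end: lifted firmly at mid-length it loads the wrist with a moment of about 0.1 N m; held in a very light grip its heavy end droops
- mat: black rubber mat 220 x 280 x 3 mm, fixed; the boxes start on it, side by side about 85 mm apart. Origin under its centre; its top is 3 mm above the table
- rack: fixed wooden rack, 242 wide (y), 190 deep, 120 mm high, three sloping slots 70 mm apart; origin on the table under the middle slot. The slope rises along +x, away from the robot, from a foot ledge. Boxes rest on two cross bars 16 mm wide, 45 mm up- and downslope of the slot point (open between them), between pairs of wooden pegs 40 mm apart in the clear, 16 mm high
- lower_bar: lower cross bar of the rack, 242 x 16 x 12 mm, fixed, origin at its centre; it carries nearly all of a box's weight if the heavy end is down
- upper_bar: upper cross bar of the rack, same size, origin at its centre; it carries nearly all of a box's weight if the heavy end is up
- slot0 (a point): seated centre of a box in the -y slot of the rack: x runs up the slope (30 degrees from level), y level along the rack, z square out of the slope. The foot ledge's face is at x = -80 mm, its top at z = 12 mm; a seated box's underside is at z = -14 mm
- slot1 (a point): seated centre of a box in the middle slot of the rack: x runs up the slope (30 degrees from level), y level along the rack, z square out of the slope. The foot ledge's face is at x = -80 mm, its top at z = 12 mm; a seated box's underside is at z = -14 mm
- slot2 (a point): seated centre of a box in the +y slot of the rack: x runs up the slope (30 degrees from level), y level along the rack, z square out of the slope. The foot ledge's face is at x = -80 mm, its top at z = 12 mm; a seated box's underside is at z = -14 mm
- cup_mid (a point): bystander: white ceramic cup, 80 mm across, 75 mm high; point half-way up
- saucer_mid (a point): bystander: white saucer, 120 mm across, 22 mm high; point half-way up
- jar_mid (a point): bystander: glass jar with a black cap, 56 mm across, 70 mm high; point half-way up
- brush: bystander: loose flat brush lying on the table, its length along its x
Mind the look-alikes: they are no part of the job. What is shaped like the box_b but green or orange is not meant.

How it is judged:
By the outcome, as a careful person would: the job done as asked, in the order asked, and still so for the second after the job is handed in, with the robot touching nothing.
It also fails if it takes over 72 s, if anything falls off the work surface, if the arm or the gripper's body presses on something with over 40 N, if the wrist force passes 120 N, or if a joint passes its speed limit or range.

## Working session

There is one attempt and no reset: what is moved stays moved. The work goes in short steps, Python scripts to look and compute and a shell command to move; the robot and the scene stay as the last step left them, time stands still between calls to the robot, and variables do not carry over. Pictures are saved under pics/ and viewed, and the job is handed in when it is done.

```bash
ls; mkdir -p pics; cat > h.py <<'E'
import numpy as np, cv2
from workcell import ctrl
from scipy.spatial.transform import Rotation as R
def shot(n,save=None):
    p=ctrl.get_image(n)
    if save: cv2.imwrite('pics/'+save,cv2.cvtColor(np.asarray(p['pixels']),cv2.COLOR_RGB2BGR))
    return p
def w(p,pos):
    Rm=cv2.Rodrigues(np.array(p['rvec'],float))[0]
    return Rm.T@(np.array(pos,float)-np.array(p['tvec'],float).ravel())
def px(p,W):
    return cv2.projectPoints(np.array(W,float).reshape(-1,1,3),np.array(p['rvec'],float),np.array(p['tvec'],float),np.array(p['camera_matrix'],float),np.array(p['dist'],float))[0].reshape(-1,2)
def onplane(p,uv,z):
    u=cv2.undistortPoints(np.array(uv,float).reshape(-1,1,2),np.array(p['camera_matrix'],float),np.array(p['dist'],float)).reshape(-1,2)
    Rm=cv2.Rodrigues(np.array(p['rvec'],float))[0]; c=-Rm.T@np.array(p['tvec'],float).ravel()
    d=np.c_[u,np.ones(len(u))]@Rm
    return c+d*((z-c[2])/d[:,2])[:,None]
E
python3 - <<'E'
from h import *
np.set_printoptions(precision=1,suppress=True)
for n in ['scene','side']:
    p=shot(n,n+'0.png')
    for q in ['box_a_mid','rack','slot0','slot1','slot2','mat','cup_mid','jar_mid','saucer_mid','brush']:
        for d in ctrl.spot_point(p,q)[:4]:
            W=w(p,d['position']); print(n,q,round(d['score'],2),W,px(p,W)[0])
p=shot('wrist','wrist0.png')
print(ctrl.get_obs())
E
```

```text
pics
scene box_a_mid 0.77 [ 502.2 -287.3   20.3] [217.7 267.5]
scene rack 0.89 [566.7 196.6  -0.2] [321.6 180.4]
scene slot0 0.76 [549.7 269.4  90.4] [331.7 150.2]
scene slot0 0.73 [575.6 133.2  89.3] [315.1 179.9]
scene slot0 0.62 [562.  203.2  90. ] [323.8 164.3]
scene slot1 0.76 [549.7 269.4  90.4] [331.7 150.2]
scene slot1 0.73 [575.6 133.2  89.3] [315.1 179.9]
scene slot1 0.62 [562.  203.2  90. ] [323.8 164.3]
scene slot2 0.76 [549.7 269.4  90.4] [331.7 150.2]
scene slot2 0.73 [575.6 133.2  89.3] [315.1 179.9]
scene slot2 0.62 [562.  203.2  90. ] [323.8 164.3]
scene mat 0.8 [ 533.4 -205.1    0.3] [242.3 256.7]
scene cup_mid 0.56 [750.8   3.8  38.2] [334.7 243.3]
scene jar_mid 0.56 [364.4  -3.4  35.5] [242.2 183. ]
scene jar_mid 0.39 [ 528.8 -201.5   16.3] [241.6 253.2]
scene saucer_mid 0.72 [499.2 477.1  11.1] [348.8 122.5]
scene brush 0.6 [ 460.2 -452.    -2.4] [174.1 300.7]
scene brush 0.48 [498.1 481.1   9.4] [349.1 122.1]
side box_a_mid 0.77 [ 502.7 -289.1   15. ] [292.8 182.2]
side box_a_mid 0.71 [ 566.9 -135.8   15.3] [271.5 201.5]
side rack 0.85 [562.4 194.4  -0.7] [261.8
[... 532 characters left out ...]
   -1.5] [282.7 196.5]
side cup_mid 0.81 [749.    4.   39.5] [211.1 213.7]
side cup_mid 0.58 [366.4  -2.3  32.9] [329.8 219.8]
side jar_mid 0.97 [367.8  -2.8  35. ] [329.4 219.2]
side jar_mid 0.58 [561.3 200.1  90.7] [261.4 236.4]
side saucer_mid 0.56 [503.5 475.2  11.6] [272.5 326.2]
side brush 0.69 [ 460.1 -452.3    1.1] [305.9 167.2]
{'t': 1.15, 'qpos': array([ 1.1,  0.4,  1.6, -0. ,  1.1, -0. ]), 'qvel': array([ 0., -0., -0.,  0., -0., -0.]), 'joint_torque': array([ -0. , -54.5, -27.4,   0.1,   0. ,   0. ]), 'ee_pos': array([277.9, 559.8, 205.9]), 'orientation': array([ 2.7,  1.7, -0. ]), 'ft_force': array([-0.8,  0.9,  0.3]), 'moment': array([-0., -0., -0.]), 'width': 87.58856196131497}
```

```bash
python3 - <<'E'
import cv2,numpy as np
a=cv2.imread('pics/scene0.png');b=cv2.imread('pics/side0.png')
cv2.imwrite('pics/s0z.png',cv2.resize(a[110:330,140:400],(780,600),interpolation=cv2.INTER_CUBIC)[:600])
cv2.imwrite('pics/d0z.png',cv2.resize(b[140:360,170:370],None,fx=2.7,fy=2.7,interpolation=cv2.INTER_CUBIC))
E
```

```text
(no output)
```

View pics/scene0.png

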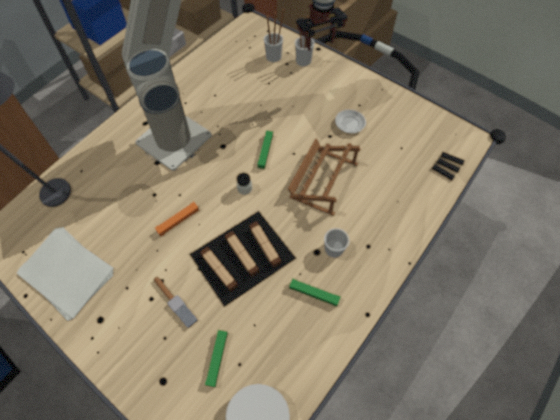

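View pics/s0z.png

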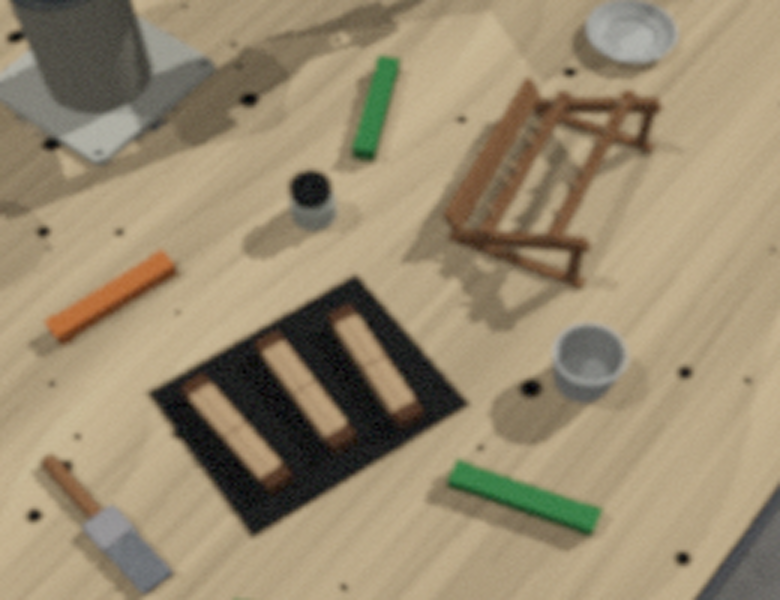

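View pics/d0z.png

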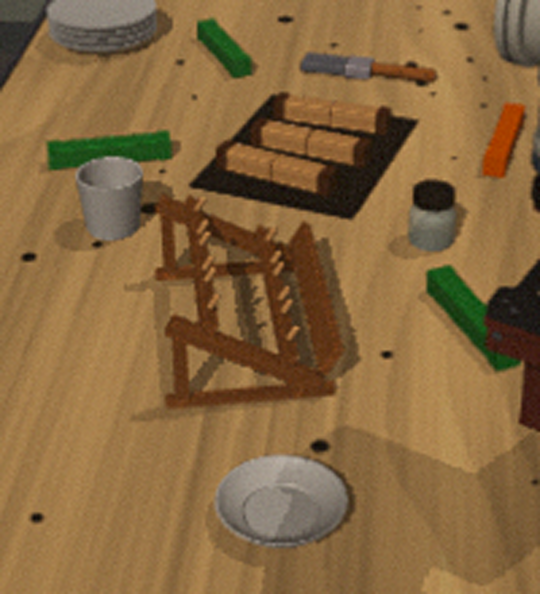

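Candidates for the brush boxes: the three wooden bars with dark caps on the mat at scene px (218,268), (241,254) and (264,243). The green bars at (265,149), (315,292), (217,358) and the orange bar at (177,218) are not on the mat and are the wrong colour, so they are look-alikes. The three on the mat fit the description. Next I measure them and the rack.

```bash
python3 - <<'E'
from h import *
np.set_printoptions(precision=1,suppress=True)
for n in ['scene','side']:
    p=shot(n); im=cv2.cvtColor(np.asarray(p['pixels']),cv2.COLOR_RGB2BGR)
    # mat mask region: mat corners approx
    g=im.astype(int); 
    M=px(p,onplane(p,px(p,[[533,-205,3]]),3))
    t=np.deg2rad(20)
    # rough region: within 135mm x 105mm of mat centre at z=31 plane
    yy,xx=np.mgrid[:420,:560]; W=onplane(p,np.c_[xx.ravel(),yy.ravel()],31)
    d=(W[:,:2]-[533,-205]); 
    for deg in [15,20,25]: pass
    a=np.deg2rad(23); u=d@[np.cos(a),np.sin(a)]; v=d@[-np.sin(a),np.cos(a)]
    reg=((abs(u)<92)&(abs(v)<125)).reshape(420,560)
    mask=((g[...,2]>110)&(g[...,2]>g[...,0]+25)&reg).astype(np.uint8)
    nl,lab,st,ce=cv2.connectedComponentsWithStats(cv2.morphologyEx(mask,cv2.MORPH_CLOSE,np.ones((3,3))))
    for i in range(1,nl):
        if st[i,4]<60: continue
        ys,xs=np.where(lab==i); w_=onplane(p,np.c_[xs,ys],28)[:,:2]; c=w_.mean(0); U,S,V=np.linalg.svd(w_-c,full_matrices=False); ax=V[0]*np.sign(V[0][0]); l=(w_-c)@ax; ll=(w_-c)@[-ax[1],ax[0]]
        print(n,st[i,4],'c',c,'ang',np.degrees(np.arctan2(ax[1],ax[0])),'len',np.ptp(l),np.ptp(ll),'ctr from ext',c+ax*(l.max()+l.min())/2, ce[i])
    cv2.imwrite(f'pics/m_{n}.png',cv2.resize(np.vstack([im[170:310,170:330],cv2.cvtColor(mask*255,cv2.COLOR_GRAY2BGR)[170:310,170:330]]),None,fx=2.1,fy=2.1) )
    for q in ['box_a','box_a_mid','lower_bar','upper_bar']:
        for d in ctrl.spot_point(p,q)[:5]: 
            W_=w(p,d['position']);print(n,q,round(d['score'],2),W_,px(p,W_)[0])
E
```

```text
scene 233 c [ 430.6 -142.2] ang 78.7952025963889 len 104.79471764198553 54.043466062582226 ctr from ext [ 430.  -145.4] [230.5 222.2]
scene 301 c [ 556.6 -126.5] ang -24.50281919839569 len 128.31967675320266 34.49706321627556 ctr from ext [ 561.2 -128.6] [262.7 240. ]
scene 371 c [ 528.8 -202.1] ang -17.567350621396226 len 134.79428728048367 31.61556688263864 ctr from ext [ 526.9 -201.5] [241.2 252. ]
scene 318 c [ 516.9 -289.9] ang -14.112679703402067 len 118.75835873413908 33.438315758418625 ctr from ext [ 512.  -288.6] [220.3 270. ]
scene 127 c [ 644.6 -272.8] ang 77.77808886273544 len 66.85510162815574 34.85107891020769 ctr from ext [ 645.  -271.1] [254.8 290. ]
scene box_a 0.94 [ 571.5 -129.9    0.1] [265.8 246.7]
scene box_a 0.93 [ 792.8 -162.1    5.1] [314.4 293.5]
scene box_a 0.75 [ 688.8 -499.7    0.5] [217.9 359.6]
scene box_a 0.75 [321.7 171.3  -0.6] [264.5 151.4]
scene box_a 0.69 [ 507.2 -287.2    1.4] [219.6 270.5]
scene box_a_mid 0.76 [ 504.  -288.7   18.2] [217.9 268.4]
scene lower_bar 0.77 [539.3 193.5  49.8] [315.9 169.3]
scene upper_bar 0.6 [611.5 210.4  95.4] [337.  169.4]
side 1047 c [ 529.3 -204.7] ang 79.32644708100297 len 290.25638203623885 155.22940548665386 ctr from ext [ 527.2 -216. ] [283.7 189.7]
side 142 c [ 628.6 -267.9] ang 80.69375760508484 len 120.0170280072498 61.83588187264351 ctr from ext [ 629.8 -260.2] [258.4 180.4]
side box_a 0.97 [ 789.6 -162.5    1.8] [210.1 198.5]
side box_a 0.89 [ 568.2 -135.2   -0.7] [271.1 205.6]
side box_a 0.85 [320.4 171.7  -1.6] [344.8 261.3]
side box_a 0.69 [ 269.4 -242.7   -1.8] [356.  194.8]
side box_a 0.66 [ 527.8 -202.5    3. ] [284.2 195.9]
side box_a_mid 0.78 [ 496.4 -290.7   16.9] [294.5 181.6]
side box_a_mid 0.51 [ 461.  -453.9    1.5] [305.7 166.9]
side lower_bar 0.72 [543.4 267.9  87.6] [265.1 251.4]
side lower_bar 0.5 [529.2 192.1  52.3] [273.1 246.7]
side upper_bar 0.8 [609.8 206.1  95.6] [244.  235.3]
```

View pics/m_scene.png

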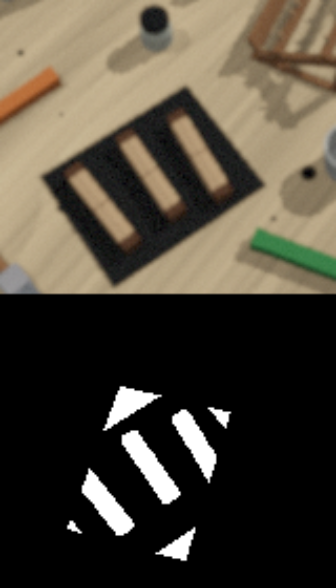

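```bash
python3 - <<'E'
from h import *
np.set_printoptions(precision=1,suppress=True)
for n in ['scene','side']:
    p=shot(n); im=np.asarray(p['pixels']).astype(int)
    yy,xx=np.mgrid[:420,:560]; W=onplane(p,np.c_[xx.ravel(),yy.ravel()],31)
    d=(W[:,:2]-[533,-205]); a=np.deg2rad(-13); u=d@[np.cos(a),np.sin(a)]; v=d@[-np.sin(a),np.cos(a)]
    reg=((abs(u)<92)&(abs(v)<122)).reshape(420,560)
    for thr in (75,110):
      mask=((im[...,0]>thr)&(im[...,0]>im[...,2]+18)&reg).astype(np.uint8)
      nl,lab,st,ce=cv2.connectedComponentsWithStats(mask)
      for i in range(1,nl):
        if st[i,4]<60: continue
        ys,xs=np.where(lab==i); zz=31 if n=='scene' else 24; w_=onplane(p,np.c_[xs,ys],zz)[:,:2]; c=w_.mean(0); V=np.linalg.svd(w_-c,full_matrices=False)[2]; ax=V[0]*np.sign(V[0][0]); l=(w_-c)@ax; ll=(w_-c)@[-ax[1],ax[0]]
        print(n,thr,st[i,4],'ang',np.degrees(np.arctan2(ax[1],ax[0])),'len',np.ptp(l),np.ptp(ll),'c',c,'ext',c+ax*(l.max()+l.min())/2, ce[i])
E
```

```text
scene 75 455 ang -22.173552946398296 len 155.50108369413903 35.8470688502925 c [ 567.6 -131.2] ext [ 566.1 -130.6] [264.4 242.6]
scene 75 462 ang -17.886202385018905 len 156.03757956743715 35.819868511120575 c [ 529.4 -203.2] ext [ 528.  -202.7] [241.1 252. ]
scene 75 484 ang -12.484795199057473 len 156.34216545458514 34.78811328886103 c [ 506.6 -288.7] ext [ 505.3 -288.4] [218.1 267.5]
scene 110 364 ang -21.99476992741963 len 135.38709647881132 32.00781359273283 c [ 567.7 -130.9] ext [ 566.1 -130.2] [264.5 242.6]
scene 110 374 ang -17.73690399044169 len 135.14450499130703 31.72219838128016 c [ 529.5 -202.8] ext [ 527.6 -202.2] [241.2 252. ]
scene 110 387 ang -12.304690266739147 len 134.52734837078924 31.225848575508167 c [ 506.  -288.3] ext [ 505.1 -288.1] [218.  267.3]
side 75 513 ang -4.870362831838251 len 206.22976623789236 169.77726152155995 c [ 517.1 -289.1] ext [ 523.  -289.6] [289. 180.]
side 75 669 ang 31.298815524009797 len 182.68788925695839 178.81149729683892 c [ 547.6 -164.3] ext [ 546.6 -164.9] [277.7 195.7]
side 110 475 ang -8.380032629538661 len 197.21515649852915 171.0333418228084 c [ 514.5 -290.4] ext [ 520.4 -291.3] [289.7 179.8]
side 110 337 ang -24.182428181026985 len 149.43605754655374 76.57595414949296 c [ 527.7 -192.9] ext [ 526.7 -192.5] [284.1 192. ]
side 110 284 ang -20.576242366923683 len 136.61180207151114 61.88961908707532 c [ 571.7 -129.8] ext [ 570.2 -129.2] [270.  200.1]
```

```bash
cat >> h.py <<'E'
def tgt(x,y,z,yaw,tilt=0):
    # tool x level at yaw; tilt: tool z leaning toward +(yaw-90) horizontally when tilt>0 (deg)
    t=np.deg2rad(yaw); X=np.array([np.cos(t),np.sin(t),0]); Y=np.array([np.sin(t),-np.cos(t),0]); Z=np.array([0,0,-1.])
    a=np.deg2rad(tilt); Z2=np.cos(a)*Z+np.sin(a)*Y; Y2=np.cross(Z2,X)
    return np.array([x,y,z],float),np.c_[X,Y2,Z2]
def delta(T,o=None):
    o=o or ctrl.get_obs(); Rm=R.from_rotvec(o['orientation']).as_matrix()
    sh=Rm.T@(T[0]-np.array(o['ee_pos'])); rv=R.from_matrix(Rm.T@T[1]).as_rotvec()
    n=max(np.linalg.norm(sh)/40,np.degrees(np.linalg.norm(rv))/7,1)
    print('shift',np.round(sh,1),'turn',np.round(rv,3),'rows>=',round(n,1))
def st():
    o=ctrl.get_obs(); Rm=R.from_rotvec(o['orientation']).as_matrix()
    print('t %.2f pos %s yaw %.1f z %s F %s M %s w %.1f q %s'%(o['t'],np.round(o['ee_pos'],1),np.degrees(np.arctan2(Rm[1,0],Rm[0,0])),np.round(Rm[:,2],3),np.round(o['ft_force'],2),np.round(o['moment'],3),o['width'],np.round(o['qpos'],2)))
E
python3 -c "
from h import *
st();delta(tgt(568,-132,140,68))"
```

```text
t 1.75 pos [277.9 559.8 205.9] yaw 63.6 z [-0. -0. -1.] F [-0.92 -0.01  0.21] M [-0.024  0.016 -0.056] w 87.8 q [ 1.09  0.42  1.63  0.    1.09 -0.02]
shift [-490.7  567.5   65.9] turn [-0.     0.    -0.077] rows>= 18.8
```

```bash
python3 -m handwheel '[[[0,0,-0.004],[-25,29,0],1],[[0,0,-0.004],[-25,29,0],1],[[0,0,-0.004],[-25,29,0],1],[[0,0,-0.004],[-25,29,0],1],[[0,0,-0.004],[-25,29,0],1],[[0,0,-0.004],[-25,29,0],1],[[0,0,-0.004],[-25,29,0],1],[[0,0,-0.004],[-25,29,0],1],[[0,0,-0.004],[-25,29,0],1],[[0,0,-0.004],[-25,29,0],1]]'
python3 -c "
from h import *
st();delta(tgt(568,-132,140,68))"
```

```text
t: 2.58
ee_pos: [437.1, 203.6, 205.7]
orientation: [-2.622, -1.725, -0.01]
ft_force: [1.0, 0.2, -1.4]
width: 87.7
t 2.58 pos [437.1 203.6 205.7] yaw 66.7 z [ 0.004  0.006 -1.   ] F [ 0.99  0.19 -1.38] M [-0.02  -0.038 -0.005] w 87.7 q [ 0.41  0.21  1.94  0.    0.98 -0.76]
shift [-256.9  252.9   64.2] turn [ 0.001 -0.007 -0.023] rows>= 9.2
```

```bash
python3 -m handwheel '[[[0,0,-0.003],[-28,28,6],1],[[0,0,-0.003],[-28,28,6],1],[[0,0,-0.003],[-28,28,6],1],[[0,0,-0.003],[-28,28,6],1],[[0,0,-0.003],[-28,28,6],1],[[0,0,-0.003],[-28,28,7],1],[[0,0,-0.003],[-28,28,9],1],[[0,0,-0.003],[-26,26,9],1],[[0,0,0],[-16,16,5],1],[[0,0,0],[0,0,0],1]]'
python3 - <<'E'
from h import *
st();delta(tgt(568,-132,140,68))
p=shot('wrist','w1.png')
print(px(p,[[568,-132,31],[529,-203,31]]))
for q in ['box_a_mid','box_a']:
    for d in ctrl.spot_point(p,q)[:4]:
        W=w(p,d['position']); print(q,d['score'],W,px(p,W)[0])
E
```

```text
t: 3.42
ee_pos: [573.7, -127.7, 145.9]
orientation: [2.604, 1.751, 0.026]
ft_force: [0.1, 0.7, 0.9]
width: 87.8
t 3.42 pos [ 573.7 -127.7  145.9] yaw 67.8 z [ 0.016  0.006 -1.   ] F [0.08 0.67 0.93] M [-0.032 -0.016  0.009] w 87.8 q [-0.24  0.44  1.77  0.01  0.92 -1.44]
shift [-6.2 -3.7  5.8] turn [ 0.012 -0.012 -0.003] rows>= 1
[[273.38202319 196.88979828]
 [172.56615544 185.89602296]]
box_a_mid 0.85 [ 501.90306896 -289.77904827   13.96275712] [ 72.54015372 191.12243416]
box_a 0.93 [ 524.1073908  -202.61937548   -1.40244807] [180.41219111 173.16685313]
box_a 0.93 [ 789.65658938 -163.88211452   -2.33397737] [326.22192106 389.0929389 ]
box_a 0.83 [ 504.13457801 -292.92957995    3.21964223] [ 77.17377177 192.090284  ]
box_a 0.71 [ 565.69353573 -131.82551636    2.48111493] [272.88884611 186.9110647 ]
```

View pics/w1.png

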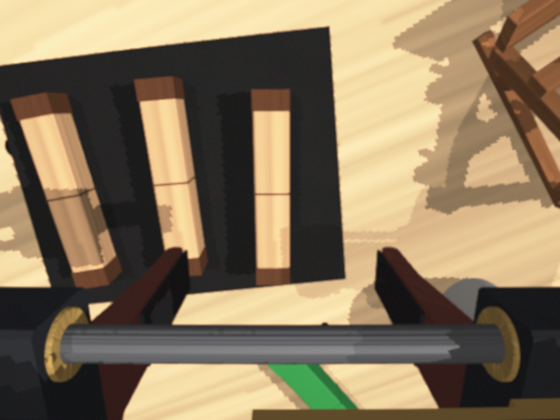

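```bash
python3 - <<'E'
from h import *
np.set_printoptions(precision=1,suppress=True)
p=shot('wrist','w2.png'); st()
im=cv2.imread('pics/w2.png'); cv2.imwrite('pics/w2z.png',cv2.resize(im[60:310,0:340],None,fx=2.3,fy=2.3))
def rep(n,uv):
    W=onplane(p,uv,31)[:,:2]; d=W[0]-W[2]; print(n,W.ravel(),'len',np.linalg.norm(d),'yaw',np.degrees(np.arctan2(d[1],d[0]))%180, 'mid',(W[0]+W[2])/2)
rep('A',[[273,284],[272,193],[271,90]])
E
```

```text
t 3.62 pos [ 571.8 -122.8  146.9] yaw 68.1 z [ 0.  0. -1.] F [0.3 0.2 0.1] M [0. 0. 0.] w 87.8 q [-0.2  0.4  1.8  0.   0.9 -1.4]
A [ 637.6 -157.6  562.8 -127.5  489.4  -98. ] len 159.73597945443169 yaw 158.11234277931862 mid [ 563.5 -127.8]
```

View pics/w2z.png

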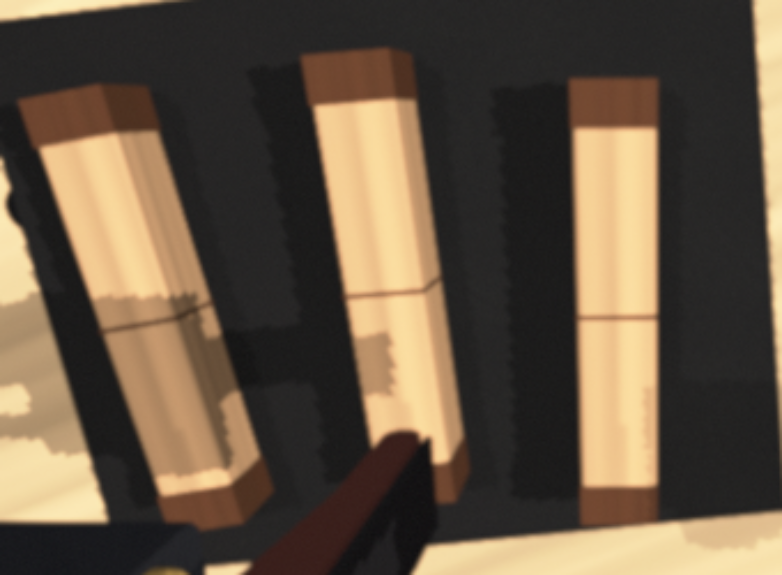

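```bash
python3 - <<'E'
from h import *
np.set_printoptions(precision=1,suppress=True)
p=shot('wrist'); st()
z=lambda L:[[a/2.3,60+b/2.3] for a,b in L]
W=onplane(p,z([[619,524],[618,317],[613,77],[386,294],[345,52],[142,324],[60,92]]),31)[:,:2]; print(W)
for i,j in ((0,2),(3,4),(5,6)):
    d=W[i]-W[j]; print(np.linalg.norm(d),np.degrees(np.arctan2(d[1],d[0])))
delta(tgt(566,-129.5,50,68))
E
```

```text
t 3.67 pos [ 571.9 -122.5  147.1] yaw 68.1 z [ 0.  0. -1.] F [ 0.5  0.2 -1.1] M [-0.   0.   0.1] w 87.7 q [-0.2  0.4  1.8  0.   0.9 -1.4]
[[ 639.9 -161.4]
 [ 565.6 -130.9]
 [ 490.4 -101.5]
 [ 527.4 -202.7]
 [ 450.5 -179.1]
 [ 504.4 -287.6]
 [ 425.6 -272.1]]
161.02325738169054 -21.823128895746358
80.46307286934247 -17.071756025541927
80.2675527457206 -11.180785413729357
shift [-9.9 -4.  96.9] turn [ 0. -0.  0.] rows>= 2.4
```

```bash
python3 -c "
from h import *
delta(tgt(565.5,-131.2,14,68.2))"
python3 -m handwheel '[[[0,0,0],[-5,-2,10],1],[[0,0,0],[-5,-2,20],1],[[0,0,0],[-2,-1,30],1],[[0,0,0],[0,0,25],1],[[0,0,0],[0,0,10],1],[[0,0,0],[0,0,0],1],[[0,0,0],[0,0,0],1],[[0,0,0],[0,0,0],1],[[0,0,0],[0,0,0],1],[[0,0,0],[0,0,0],1]]'
python3 -c "
from h import *
st();delta(tgt(565.5,-131.2,14,68.2))"
```

```text
shift [-12.1  -4.2 132.9] turn [ 0.011 -0.012 -0.002] rows>= 3.3
t: 4.5
ee_pos: [564.9, -124.1, 53.4]
orientation: [2.585, 1.77, 0.035]
ft_force: [-0.1, 0.3, 0.0]
width: 87.8
t 4.50 pos [ 564.9 -124.1   53.4] yaw 68.8 z [ 0.023  0.006 -1.   ] F [-0.12  0.29  0.02] M [ 0.014 -0.     0.002] w 87.8 q [-0.24  0.56  1.84  0.02  0.72 -1.46]
shift [-7.   2.4 39.4] turn [ 0.02  -0.014  0.011] rows>= 1.0
```

```bash
python3 -m handwheel '[[[0.02,-0.014,0.01],[-7,2,12],1],[[0,0,0],[0,0,12],1],[[0,0,0],[0,0,10],1],[[0,0,0],[0,0,4],1],[[0,0,0],[0,0,0],1],[[0,0,0],[0,0,0],1],[[0,0,0],[0,0,0],1],[[0,0,0],[0,0,0],0.5],[[0,0,0],[0,0,0],0.5],[[0,0,0],[0,0,0],0.5]]'
python3 -c "
from h import *
st();delta(tgt(565.5,-131.2,14,68.2));shot('wrist','w3.png')"
```

```text
t: 5.33
ee_pos: [567.6, -131.4, 17.7]
orientation: [2.595, 1.76, 0.009]
ft_force: [0.1, -0.6, -0.5]
width: 71.1
t 5.33 pos [ 567.6 -131.4   17.7] yaw 68.3 z [ 0.008 -0.001 -1.   ] F [ 0.12 -0.63 -0.5 ] M [ 0.017 -0.018 -0.058] w 71.1 q [-0.25  0.63  1.82  0.    0.68 -1.44]
shift [-0.6 -2.1  3.7] turn [ 0.008 -0.002  0.002] rows>= 1
```

View pics/w3.png

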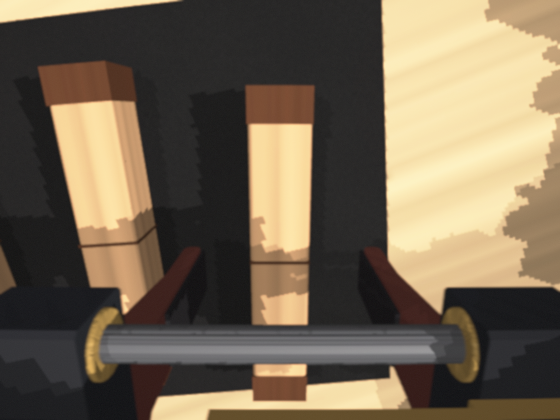

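```bash
python3 -m handwheel '[[[0.008,0,0],[-1,-2,3],0],[[0,0,0],[0,0,0],0],[[0,0,0],[0,0,0],0],[[0,0,0],[0,0,0],0],[[0,0,0],[0,0,0],0],[[0,0,0],[0,0,0],0],[[0,0,0],[0,0,0],0],[[0,0,0],[0,0,0],0],[[0,0,0],[0,0,0],0],[[0,0,0],[0,0,0],0]]'
python3 -c "
from h import *
st()"
python3 -m handwheel '[[[0,0,0],[0,0,0],0],[[0,0,0],[0,0,-10],0],[[0,0,0],[0,0,-20],0],[[0,0,0],[0,0,-25],0],[[0,0,0],[0,0,-25],0],[[0,0,0],[0,0,-20],0],[[0,0,0],[0,0,-10],0],[[0,0,0],[0,0,0],0],[[0,0,0],[0,0,0],0],[[0,0,0],[0,0,0],0]]'
python3 -c "
from h import *
st();shot('wrist','w4.png');st();shot('scene','s4.png');st()
shot('side','d4.png')
im=cv2.imread('pics/d4.png');cv2.imwrite('pics/d4z.png',cv2.resize(im[140:260,200:360],None,fx=4,fy=4))"
```

```text
t: 6.22
ee_pos: [565.6, -131.8, 14.9]
orientation: [-2.599, -1.763, -0.003]
ft_force: [-0.7, -0.4, 0.2]
width: 1.8
t 6.22 pos [ 565.6 -131.8   14.9] yaw 68.3 z [ 0.001  0.002 -1.   ] F [-0.67 -0.39  0.23] M [ 0.017 -0.022  0.065] w 1.8 q [-0.25  0.63  1.82  0.    0.68 -1.44]
t: 7.05
ee_pos: [564.5, -131.7, 132.0]
orientation: [-2.599, -1.762, -0.001]
ft_force: [0.6, -0.7, -0.3]
width: 0.4
t 7.05 pos [ 564.5 -131.7  132. ] yaw 68.3 z [-0.     0.002 -1.   ] F [ 0.58 -0.7  -0.3 ] M [-0.033 -0.002 -0.042] w 0.4 q [-0.25  0.45  1.78  0.    0.91 -1.44]
t 7.10 pos [ 564.1 -131.6  131.6] yaw 68.3 z [-0.001  0.002 -1.   ] F [-0.56  0.76  0.13] M [-0.007 -0.007  0.062] w 0.4 q [-0.25  0.45  1.78  0.    0.91 -1.44]
t 7.15 pos [ 563.9 -131.5  131.3] yaw 68.3 z [-0.002  0.002 -1.   ] F [-0.43 -0.36 -0.29] M [-0.021  0.038 -0.036] w 0.5 q [-0.25  0.45  1.78  0.    0.91 -1.44]
```

View pics/w4.png

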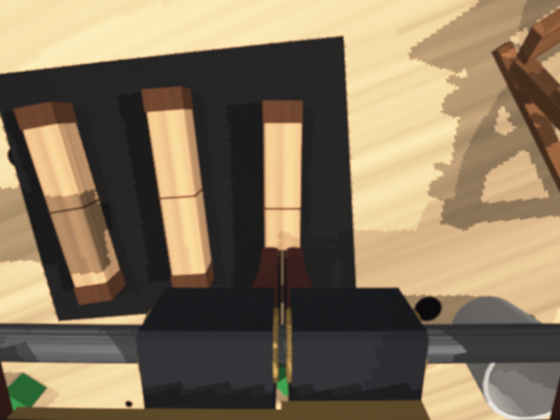

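View pics/d4z.png

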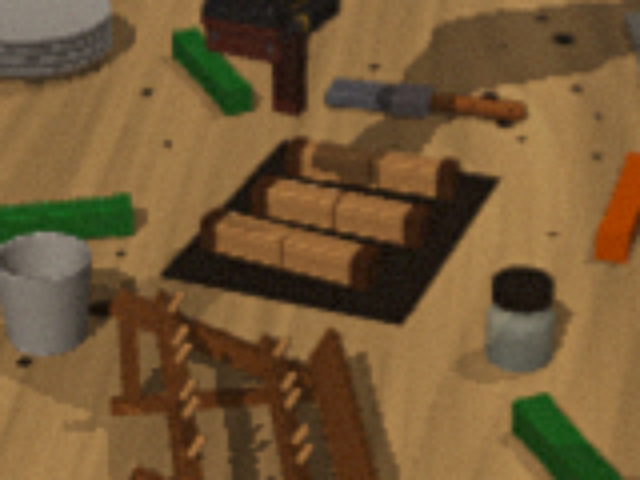

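The jaws closed on nothing, so the reported pose and the picture disagree. I'll find out why.

```bash
python3 - <<'E'
from h import *
np.set_printoptions(precision=2,suppress=True)
for n in ('wrist','side','scene'):
    p=shot(n,n+'5.png'); o=ctrl.get_obs(); Rm=R.from_rotvec(o['orientation']).as_matrix(); e=np.array(o['ee_pos'])
    print(n,'TCP',px(p,e),'tip',px(p,e+8*Rm[:,2]),'grasp',px(p,e-11*Rm[:,2]))
    Rc=cv2.Rodrigues(np.array(p['rvec'],float))[0]; c=-Rc.T@np.array(p['tvec'],float).ravel()
    print(' cam pos',c,'in tool',Rm.T@(c-e)); print(Rc@Rm)
st()
im=cv2.imread('pics/scene5.png');a=cv2.resize(im[150:300,180:330],(560,560));im=cv2.imread('pics/side5.png');cv2.imwrite('pics/sd5z.png',a);cv2.imwrite('pics/sd5y.png',cv2.resize(im[110:250,200:340],(560,560)))
E
```

```text
wrist TCP [[283.15 255.93]] tip [[283.1  250.33]] grasp [[283.23 264.41]]
 cam pos [ 497.99 -106.24  309.62] in tool [  -0.63  -71.16 -178.26]
[[ 1.    0.   -0.  ]
 [-0.    0.97 -0.26]
 [-0.    0.26  0.97]]
side TCP [[272.01 171.94]] tip [[272.03 174.1 ]] grasp [[271.99 168.97]]
 cam pos [ 408.56 1389.8   876.55] in tool [1357.03 -709.38 -741.29]
[[-0.44 -0.9  -0.  ]
 [ 0.44 -0.22  0.87]
 [-0.78  0.39  0.49]]
scene TCP [[262.17 228.32]] tip [[262.27 229.48]] grasp [[262.03 226.72]]
 cam pos [ 959.41 -543.99 1284.92] in tool [ -235.1    516.75 -1155.3 ]
[[ 0.87  0.5   0.01]
 [-0.44  0.75  0.49]
 [ 0.24 -0.43  0.87]]
t 7.35 pos [ 564.1 -131.6  131.4] yaw 68.3 z [-0.  0. -1.] F [0.15 0.07 0.59] M [0.06 0.03 0.02] w 0.4 q [-0.25  0.45  1.78  0.    0.91 -1.44]
```

View pics/sd5z.png

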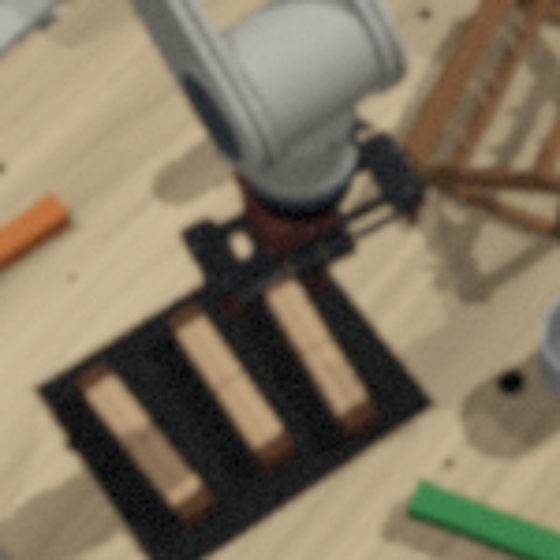

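View pics/sd5y.png

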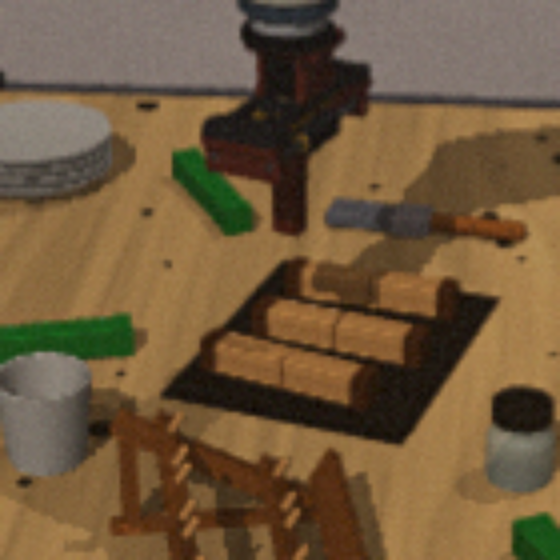

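The side view shows the fingertips at about (272,168), but the reported pose puts them at (272,174). They look about 25 mm shorter than reported, so I'll measure that.

```bash
python3 - <<'E'
from h import *
np.set_printoptions(precision=1,suppress=True)
o=ctrl.get_obs(); Rm=R.from_rotvec(o['orientation']).as_matrix(); e=np.array(o['ee_pos'])
for n in ('side','wrist'):
    p=shot(n); 
    for z in (8,0,-10,-17,-20,-25): print(n,z,px(p,[e+Rm@[0,yy,z] for yy in (-10,10)]).ravel())
im=cv2.imread('pics/side5.png');cv2.imwrite('pics/t1.png',cv2.resize(im[145:185,250:295],None,fx=12,fy=12))
im=cv2.imread('pics/wrist5.png');cv2.imwrite('pics/t2.png',cv2.resize(im[230:300,240:330],None,fx=7,fy=7))
E
```

```text
side 8 [274.7 174.6 269.3 173.5]
side 0 [274.6 172.5 269.3 171.3]
side -10 [274.6 169.8 269.3 168.6]
side -17 [274.6 167.9 269.3 166.7]
side -20 [274.6 167.1 269.3 165.9]
side -25 [274.6 165.7 269.3 164.5]
wrist 8 [283.  232.  283.  267.2]
wrist 0 [283.1 237.  283.1 273.4]
wrist -10 [283.1 243.7 283.1 281.9]
wrist -17 [283.2 248.9 283.2 288.4]
wrist -20 [283.2 251.3 283.2 291.3]
wrist -25 [283.3 255.4 283.2 296.4]
```

View pics/t1.png

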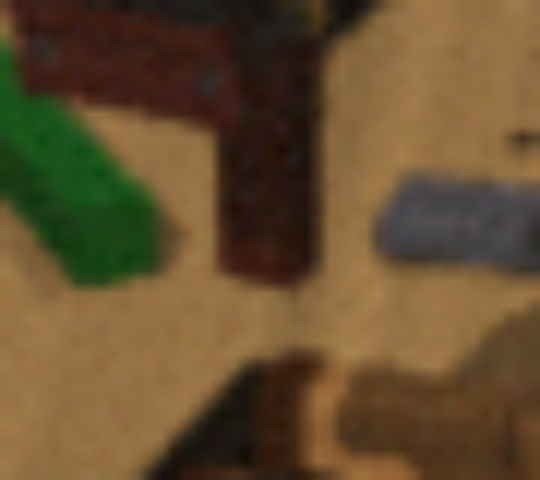

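View pics/t2.png

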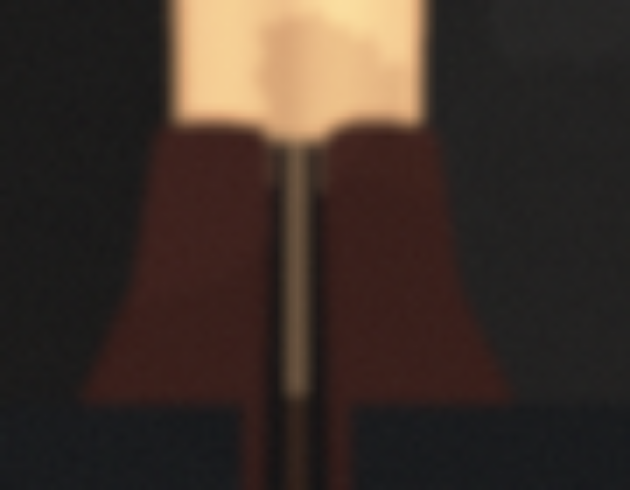

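Fingertips are really about 24 mm short of the reported position: tips sit at tool z ≈ −16 rather than +8, and both wrist and side views agree. I'll aim 24 mm deeper.

```bash
python3 -c "
from h import *
delta(tgt(565.5,-131.2,-8,68.2))"
python3 -m handwheel '[[[0,0,0],[1,1,15],0.8],[[0,0,0],[0,0,25],0.8],[[0,0,0],[0,0,20],0.8],[[0,0,0],[0,0,10],0.8],[[0,0,0],[0,0,5],0.8],[[0,0,0],[0,0,5],0.8],[[0,0,0],[0,0,10],0.8],[[0,0,0],[0,0,15],0.8],[[0,0,0],[0,0,10],0.8],[[0,0,0],[0,0,0],0.8]]'
python3 -c "
from h import *
st();delta(tgt(565.5,-131.2,-8,68.2));shot('wrist','w6.png')"
```

```text
shift [  0.6   1.2 139.7] turn [-0.002 -0.002  0.002] rows>= 3.5
t: 8.28
ee_pos: [569.2, -131.8, 13.8]
orientation: [2.598, 1.762, 0.007]
ft_force: [-0.3, -0.4, -0.0]
width: 63.7
t 8.28 pos [ 569.2 -131.8   13.8] yaw 68.3 z [ 0.005  0.001 -1.   ] F [-0.25 -0.41 -0.  ] M [ 0.019 -0.021 -0.008] w 63.7 q [-0.25  0.64  1.82  0.    0.68 -1.44]
shift [-0.9 -3.8 21.7] turn [ 0.005 -0.002  0.001] rows>= 1
```

View pics/w6.png

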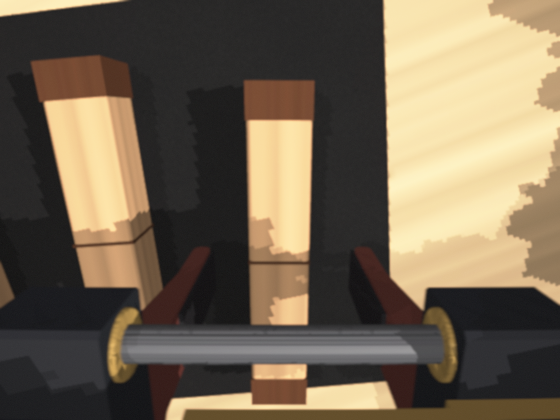

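```bash
python3 -m handwheel '[[[0.005,0,0],[-1,-3,7],0.8],[[0,0,0],[0,-1,7],0.8],[[0,0,0],[0,0,5],0.6],[[0,0,0],[0,0,1],0],[[0,0,0],[0,0,0],0],[[0,0,0],[0,0,0],0],[[0,0,0],[0,0,0],0],[[0,0,0],[0,0,0],0],[[0,0,0],[0,0,0],0],[[0,0,0],[0,0,0],0]]'
python3 -c "
from h import *
st();delta(tgt(565.5,-131.2,-8,68.2));shot('wrist','w7.png')"
```

```text
t: 9.17
ee_pos: [567.1, -131.8, -4.9]
orientation: [2.599, 1.762, 0.007]
ft_force: [-0.0, -0.5, -1.7]
width: 28.0
t 9.17 pos [ 567.1 -131.8   -4.9] yaw 68.3 z [ 0.005  0.001 -1.   ] F [-0.04 -0.55 -1.74] M [ 0.027 -0.08  -0.009] w 28.0 q [-0.25  0.67  1.82  0.    0.65 -1.45]
shift [-0.1 -1.7  3.1] turn [ 0.004 -0.003  0.002] rows>= 1
```

View pics/w7.png

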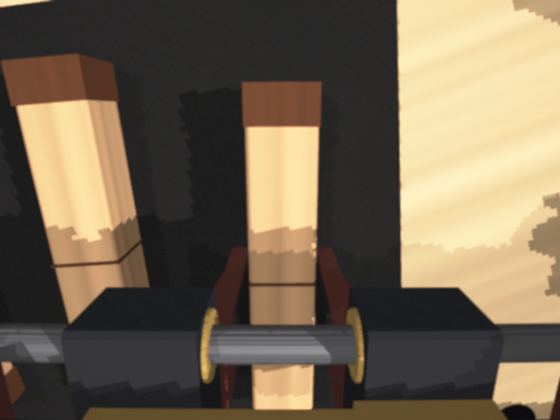

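```bash
python3 -m handwheel '[[[0,0,0],[0,0,-5],0],[[0,0,0],[0,0,-20],0],[[0,0,0],[0,0,-30],0],[[0,0,0],[0,0,-30],0],[[0,0,0],[0,0,-30],0],[[0,0,0],[0,0,-30],0],[[0,0,0],[0,0,-25],0],[[0,0,0],[0,0,-10],0],[[0,0,0],[0,0,0],0],[[0,0,0],[0,0,0],0]]'
python3 -c "
from h import *
st();shot('wrist','w8.png');st();shot('side','d8.png');st();shot('side');st()
im=cv2.imread('pics/d8.png');cv2.imwrite('pics/d8z.png',cv2.resize(im[110:250,200:340],(560,560)))
"
```

```text
t: 10.05
ee_pos: [563.4, -131.3, 182.3]
orientation: [-2.598, -1.762, -0.001]
ft_force: [1.2, -0.7, -3.4]
width: 27.4
t 10.05 pos [ 563.4 -131.3  182.3] yaw 68.3 z [-0.001  0.003 -1.   ] F [ 1.16 -0.66 -3.42] M [-0.047 -0.066 -0.041] w 27.4 q [-0.25  0.38  1.75  0.    1.01 -1.44]
t 10.10 pos [ 563.2 -131.3  181.8] yaw 68.3 z [-0.001  0.003 -1.   ] F [ 0.71  0.33 -2.37] M [-0.024 -0.175 -0.014] w 27.8 q [-0.25  0.39  1.75  0.    1.01 -1.44]
t 10.15 pos [ 562.8 -131.1  181.1] yaw 68.3 z [-0.003  0.003 -1.   ] F [ 0.32 -0.92 -3.73] M [-0.042 -0.077  0.002] w 28.0 q [-0.25  0.39  1.75  0.    1.01 -1.44]
t 10.20 pos [ 562.5 -131.1  180.6] yaw 68.3 z [-0.004  0.004 -1.   ] F [ 0.1  -0.29 -2.86] M [-0.111 -0.09   0.025] w 27.6 q [-0.25  0.39  1.75  0.    1.01 -1.44]
```

View pics/w8.png

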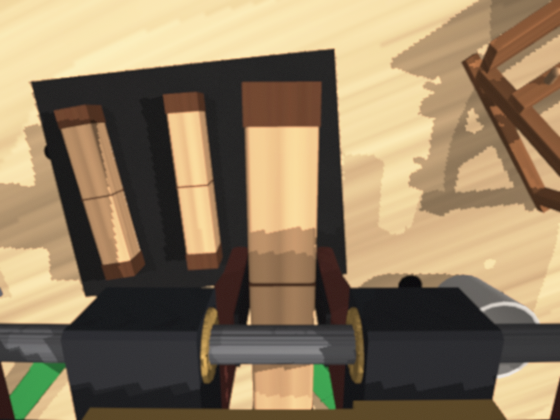

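View pics/d8z.png

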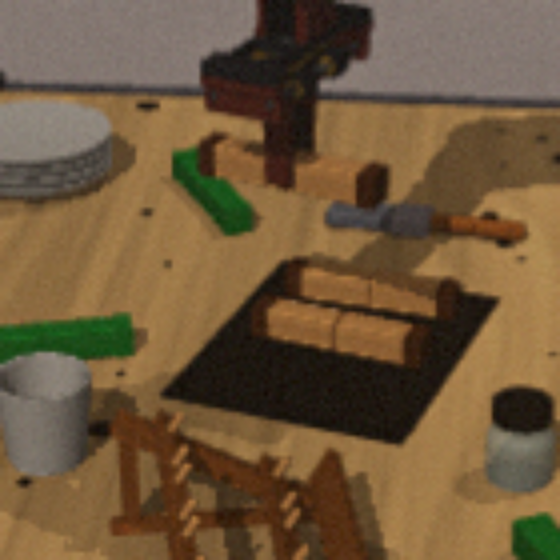

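Box A's moment is about (−0.05, −0.10) N·m, so its heavy end is the near one (towards −x) and it goes in unflipped. Next: hover over slot0.

```bash
cat >> h.py <<'E'
RY=11.8
S={0:np.array([575.5,133.,90]),1:np.array([561.8,199.,90]),2:np.array([548,266,90.])}
def place(slot,dx,dz,flip=False,yoff=-1.7,zoff=-21.9,dy=0):
    # TCP target so that box centre is at slot frame (dx,dy,dz)
    t=np.deg2rad(RY); c,s=np.cos(np.pi/6),np.sin(np.pi/6)
    X=np.array([c*np.cos(t),c*np.sin(t),s]);Y=np.array([-np.sin(t),np.cos(t),0]);Z=np.cross(X,Y)
    Rm=np.c_[Y,X,-Z] if not flip else np.c_[-Y,-X,-Z]
    C=S[slot]+X*dx+Y*dy+Z*dz
    return C-Rm@np.array([0,yoff,zoff]),Rm
def inslot(slot,o=None,yoff=-1.7,zoff=-21.9):
    o=o or ctrl.get_obs(); Rm=R.from_rotvec(o['orientation']).as_matrix(); C=np.array(o['ee_pos'])+Rm@np.array([0,yoff,zoff])
    t=np.deg2rad(RY); c,s=np.cos(np.pi/6),np.sin(np.pi/6)
    X=np.array([c*np.cos(t),c*np.sin(t),s]);Y=np.array([-np.sin(t),np.cos(t),0]);Z=np.cross(X,Y)
    B=np.c_[X,Y,Z]; print('box in slot',slot,np.round(B.T@(C-S[slot]),1),'force slot axes',np.round(B.T@np.array(o['ft_force']),1))
E
python3 -c "
from h import *
T=place(0,5,90);print(T[0]);delta(T)"
```

```text
[547.84931638 127.22347123 152.32633   ]
shift [ 234.5 -109.    29.3] turn [-0.513  0.15  -0.572] rows>= 6.5
```

```bash
python3 -m handwheel '[[[0,0,0],[15,-7,0],0],[[0,0,0],[29,-14,0],0],[[0,0,0],[29,-14,0],0],[[0,0,0],[29,-14,0],0],[[0,0,0],[29,-14,0],0],[[0,0,0],[29,-14,0],0],[[0,0,0],[29,-13,0],0],[[0,0,0],[25,-10,0],0],[[0,0,0],[10,-5,0],0],[[0,0,0],[0,0,0],0]]'
python3 -c "
from h import *
st();T=place(0,5,90);delta(T);p=shot('wrist','w9.png')
for k in S: print(k,px(p,S[k]))"
```

```text
t: 11.03
ee_pos: [538.3, 124.0, 163.4]
orientation: [-2.588, -1.746, 0.041]
ft_force: [0.3, -0.4, -2.5]
width: 28.4
t 11.03 pos [538.3 124.  163.4] yaw 68.0 z [-0.033  0.002 -0.999] F [ 0.35 -0.35 -2.48] M [-0.107 -0.117  0.014] w 28.4 q [ 0.2   0.39  1.8   0.01  0.98 -0.99]
shift [ 6.7  8.  10.8] turn [-0.541  0.156 -0.576] rows>= 6.6
0 [[314.6941431  261.70343922]]
1 [[395.91856682 211.47079666]]
2 [[483.46727699 157.24005852]]
```

View pics/w9.png

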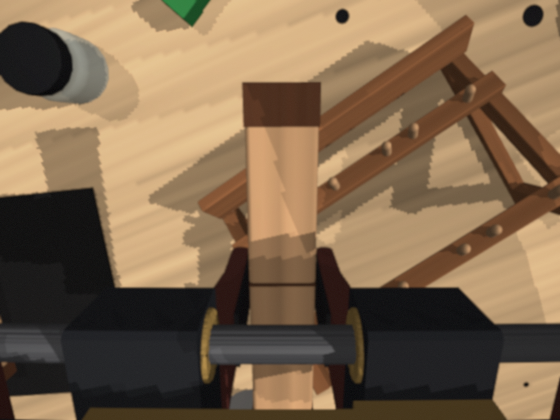

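```bash
python3 - <<'E'
from h import *
from scipy.optimize import least_squares
np.set_printoptions(precision=1,suppress=True)
p=shot('wrist','w10.png');st()
im=cv2.imread('pics/w10.png');cv2.imwrite('pics/w10z.png',cv2.resize(im[0:300,280:560],None,fx=2.0,fy=2.0))
t=np.deg2rad(RY); c,s=np.cos(np.pi/6),.5
X=np.array([c*np.cos(t),c*np.sin(t),s]);Y=np.array([-np.sin(t),np.cos(t),0]);Z=np.cross(X,Y)
for k in S:
  for x in (-45,45):
    print(k,x,px(p,[S[k]+X*x+Y*y+Z*2 for y in (-23,23)]).ravel())
E
```

```text
t 11.13 pos [538.5 121.9 163.7] yaw 67.9 z [-0.  0. -1.] F [ 0.  -0.6 -2.2] M [-0.1 -0.1  0. ] w 28.0 q [ 0.2  0.4  1.8  0.   1.  -1. ]
0 -45 [260.5 226.4 311.  193.5]
0 45 [320.4 334.7 378.3 300.8]
1 -45 [335.4 177.8 389.2 142.8]
1 45 [406.2 284.5 468.  247.9]
2 -45 [416.3 125.5 473.2  88.6]
2 45 [499.2 229.7 564.6 190.5]
```

View pics/w10z.png

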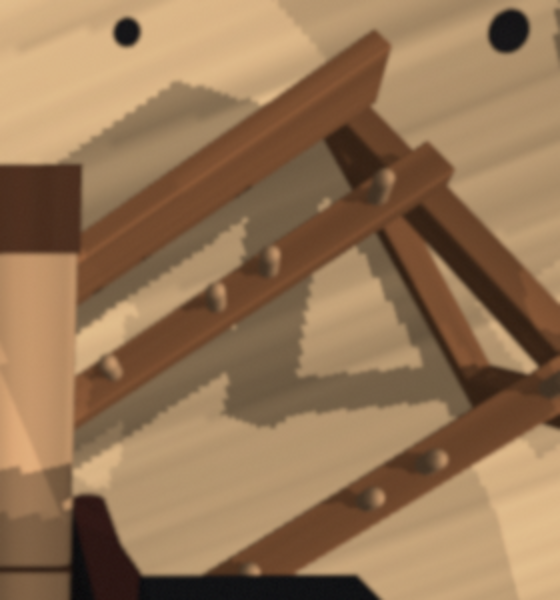

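```bash
python3 -m handwheel '[[[-0.04,0.01,-0.04],[0,0,-3],0],[[-0.07,0.02,-0.075],[0,0,-2],0],[[-0.07,0.02,-0.075],[0,0,-2],0],[[-0.07,0.02,-0.075],[0,0,-2],0],[[-0.07,0.02,-0.075],[0,0,-2],0],[[-0.07,0.02,-0.075],[0,0,-2],0],[[-0.07,0.02,-0.075],[0,0,-2],0],[[-0.04,0.01,-0.04],[0,0,-2],0],[[-0.02,0,-0.02],[0,0,0],0],[[0,0,0],[0,0,0],0]]'
python3 -c "
from h import *
st();T=place(0,5,60);delta(T);inslot(0)"
```

```text
t: 11.97
ee_pos: [533.9, 103.4, 177.2]
orientation: [1.749, 2.118, 0.541]
ft_force: [-0.3, 0.7, -1.9]
width: 28.1
t 11.97 pos [533.9 103.4 177.2] yaw 100.6 z [ 0.488  0.074 -0.87 ] F [-0.33  0.72 -1.88] M [-0.044  0.356 -0.017] w 28.1 q [ 0.18  0.19  2.19 -0.05  0.24 -1.53]
shift [22.1  3.9 60.2] turn [-0.008  0.027 -0.009] rows>= 1.6
box in slot 0 [  1.6 -19.8 120.8] force slot axes [-1.1  0.8 -1.5]
```

```bash
python3 -m handwheel '[[[-0.008,0.027,-0.009],[8,1,0],0],[[0,0,0],[8,1,0],0],[[0,0,0],[6,1,10],0],[[0,0,0],[0,0,15],0],[[0,0,0],[0,0,15],0],[[0,0,0],[0,0,15],0],[[0,0,0],[0,0,10],0],[[0,0,0],[0,0,5],0],[[0,0,0],[0,0,0],0],[[0,0,0],[0,0,0],0]]'
python3 -c "
from h import *
st();T=place(0,5,20);delta(T);inslot(0);shot('wrist','w11.png');shot('side','d11.png')
im=cv2.imread('pics/d11.png');cv2.imwrite('pics/d11z.png',cv2.resize(im[170:300,190:320],(600,600)))
"
```

```text
t: 12.8
ee_pos: [570.5, 120.8, 115.5]
orientation: [1.759, 2.125, 0.557]
ft_force: [-0.1, -0.1, -2.0]
width: 27.5
t 12.80 pos [570.5 120.8 115.5] yaw 100.7 z [ 0.483  0.09  -0.871] F [-0.1  -0.08 -1.96] M [ 0.017  0.296 -0.019] w 27.5 q [ 0.19  0.37  2.15 -0.02  0.11 -1.55]
shift [11.2  0.4 27.6] turn [-0.01   0.011 -0.015] rows>= 1
box in slot 0 [  4.9 -10.6  47.7] force slot axes [-1.1 -0.1 -1.6]
```

View pics/w11.png

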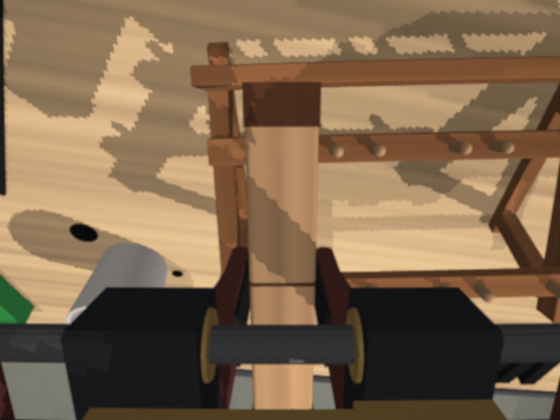

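View pics/d11z.png

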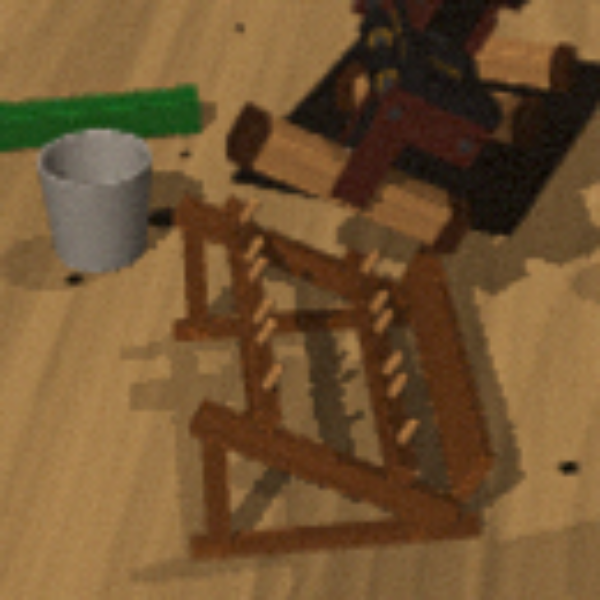

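Joint 5 is at its lower limit (0.11) here. I'll fit the arm geometry to see which tilt can be reached at the seat.

```bash
cat > arm.py <<'E'
import numpy as np
from scipy.optimize import least_squares
D=[(277.9,559.8,205.9,.423,1.63,1.089),(437.1,203.6,205.7,.21,1.94,.98),(573.7,-127.7,145.9,.44,1.77,.92),(564.9,-124.1,53.4,.56,1.84,.72),(567.6,-131.4,17.7,.63,1.82,.68),(564.5,-131.7,132,.45,1.78,.91),(567.1,-131.8,-4.9,.67,1.82,.65),(563.4,-131.3,182.3,.38,1.75,1.01),(538.3,124,163.4,.39,1.8,.98),(533.9,103.4,177.2,.19,2.19,.24),(570.5,120.8,115.5,.37,2.15,.11)]
D=np.array(D)
def fk(P,q2,q3,q5):
    L1,L2,L3,h,r0,d=P
    a=q2+q3; b=a+q5
    return r0+L1*np.sin(q2)+L2*np.sin(a)+L3*np.sin(b), h+L1*np.cos(q2)+L2*np.cos(a)+L3*np.cos(b)
def res(P):
    r,z=fk(P,D[:,3],D[:,4],D[:,5]); return np.r_[r-np.hypot(D[:,0],D[:,1]),z-D[:,2],0.01*(P[4]),0.01*P[5]]
s=least_squares(res,[450,450,250,300,0,0]);P=s.x
if __name__=='__main__':
    print(np.round(P,1),np.round(s.fun,1))
    from h import *
    for sl in (0,1,2):
      for tilt in (30,27,24,20):
        for dz in (40,2):
          t=np.deg2rad(RY);th=np.deg2rad(tilt)
          T=place(sl,3,dz); C=T[0]+T[1]@[0,-1.7,-21.9]
          tz=np.array([np.sin(th)*np.cos(t),np.sin(th)*np.sin(t),-np.cos(th)]); e=C+21.9*tz
          pitch=np.pi-th
          r,z=np.hypot(e[0],e[1]),e[2]
          k=least_squares(lambda q:[fk(P,q[0],q[1],pitch-q[0]-q[1])[0]-r,fk(P,q[0],q[1],pitch-q[0]-q[1])[1]-z],[.4,2.1]).x
          print(sl,tilt,dz,'q5',round(pitch-k.sum(),3))
E
python3 arm.py
```

```text
[508.8 454.  283.8 241.7  -2.2   0. ] [-16.2   4.9  -5.6   2.5   7.8  -1.2   7.3  -6.7   0.5   4.8   1.9   5.4
   1.4   1.5   0.9   1.7   6.    0.6   7.3   1.7 -10.5 -16.   -0.    0. ]
0 30 40 q5 0.109
0 30 2 q5 0.049
0 27 40 q5 0.189
0 27 2 q5 0.13
0 24 40 q5 0.266
0 24 2 q5 0.209
0 20 40 q5 0.367
0 20 2 q5 0.312
1 30 40 q5 0.114
1 30 2 q5 0.055
1 27 40 q5 0.193
1 27 2 q5 0.136
1 24 40 q5 0.271
1 24 2 q5 0.215
1 20 40 q5 0.372
1 20 2 q5 0.318
2 30 40 q5 0.127
2 30 2 q5 0.069
2 27 40 q5 0.206
2 27 2 q5 0.15
2 24 40 q5 0.284
2 24 2 q5 0.229
2 20 40 q5 0.385
2 20 2 q5 0.333
```

```bash
cat >> h.py <<'E'
def place2(slot,dx,dz,tilt=26,flip=False,yoff=-1.7,zoff=-21.9):
    C,Rm=place(slot,dx,dz,flip,0,0)
    a=np.deg2rad(30-tilt)*(-1 if flip else 1)
    Rm=Rm@R.from_rotvec([a,0,0]).as_matrix()
    return C-Rm@np.array([0,yoff,zoff]),Rm
E
python3 -c "
from h import *
T=place2(0,3,20);print(T[1][:,2]);delta(T)"
```

```text
[ 0.42910722  0.08964517 -0.89879405]
shift [10.9 -3.4 28.1] turn [ 0.061  0.01  -0.015] rows>= 1
```

```bash
python3 -m handwheel '[[[0.03,0.005,-0.008],[4,-2,0],0],[[0.03,0.005,-0.008],[4,-2,0],0],[[0,0,0],[3,0,4],0],[[0,0,0],[0,0,8],0],[[0,0,0],[0,0,8],0],[[0,0,0],[0,0,5],0],[[0,0,0],[0,0,0],0],[[0,0,0],[0,0,0],0],[[0,0,0],[0,0,0],0],[[0,0,0],[0,0,0],0]]'
python3 -c "
from h import *
st();T=place2(0,3,8);delta(T);inslot(0);shot('wrist','w12.png')
"
```

```text
t: 13.73
ee_pos: [575.6, 133.2, 91.2]
orientation: [1.772, 2.18, 0.507]
ft_force: [-0.2, -0.4, -2.1]
width: 27.7
t 13.73 pos [575.6 133.2  91.2] yaw 101.8 z [ 0.432  0.09  -0.897] F [-0.17 -0.35 -2.14] M [0.02  0.313 0.003] w 27.7 q [ 0.21  0.42  2.11 -0.01  0.15 -1.56]
shift [-0.1  3.4 14.7] turn [ 0.003  0.    -0.   ] rows>= 1
box in slot 0 [ 0.5  0.2 22.9] force slot axes [-1.3 -0.3 -1.7]
```

View pics/w12.png

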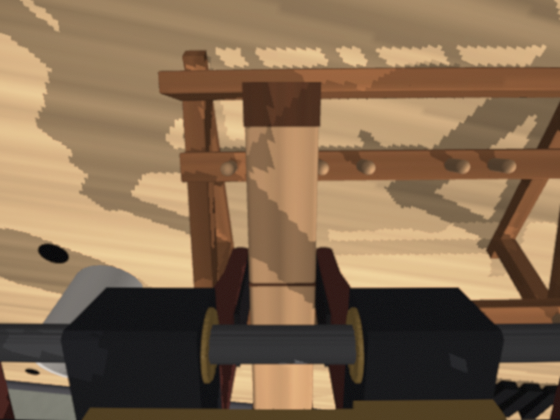

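```bash
cat > pegs.py <<'E'
from h import *
np.set_printoptions(precision=1,suppress=True)
def pegs(p):
    t=np.deg2rad(RY); c,s=np.cos(np.pi/6),.5
    X=np.array([c*np.cos(t),c*np.sin(t),s]);Y=np.array([-np.sin(t),np.cos(t),0]);Z=np.cross(X,Y)
    for k in S:
      for x in (-45,45): print(k,x,px(p,[S[k]+X*x+Y*y+Z*2 for y in (-23,23)]).ravel())
E
python3 -c "
from pegs import *
p=shot('wrist','w13.png');st();pegs(p)
im=cv2.imread('pics/w13.png');cv2.imwrite('pics/w13z.png',cv2.resize(im[30:210,150:550],None,fx=2,fy=2))"
```

```text
t 13.83 pos [575.7 133.2  91.4] yaw 101.8 z [ 0.4  0.1 -0.9] F [-0.3 -0.4 -2.1] M [0.  0.3 0. ] w 27.7 q [ 0.2  0.4  2.1 -0.   0.2 -1.6]
0 -45 [235.8 167.4 330.3 167.4]
0 45 [240.1 336.4 326.  336.4]
1 -45 [374.2 167.5 467.8 167.7]
1 45 [365.9 336.3 451.1 335.8]
2 -45 [512.6 168.1 603.2 168.5]
2 45 [492.  335.6 574.9 334.6]
```

View pics/w13z.png

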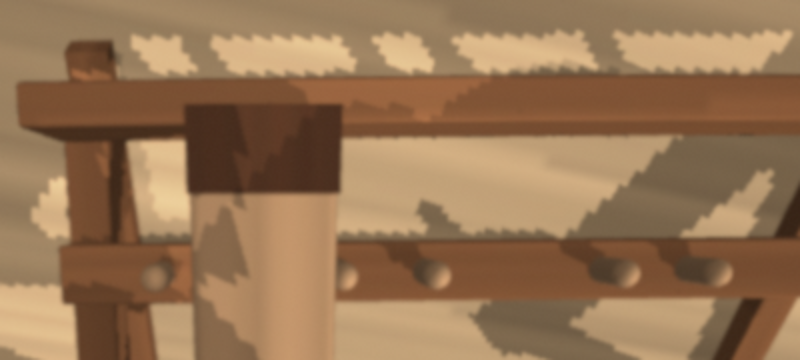

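```bash
cat >> h.py <<'E'
RY=12.2
_Y=np.array([-np.sin(np.deg2rad(RY)),np.cos(np.deg2rad(RY)),0])
S[1]=np.array([562.3,196.6,90.]);S[0]=S[1]-69.7*_Y;S[2]=S[1]+69.7*_Y
E
python3 -c "
from pegs import *
p=shot('wrist');pegs(p);delta(place2(0,3,8));inslot(0)"
```

```text
0 -45 [225.6 168.3 319.9 167.7]
0 45 [231.9 336.7 317.6 336.4]
1 -45 [368.5 167.4 462.3 167. ]
1 45 [361.8 336.1 447.1 335.3]
2 -45 [510.1 166.9 601.2 166.7]
2 45 [490.7 334.7 574.  333.4]
shift [-4.9  3.6 15.2] turn [ 0.  0. -0.] rows>= 1
box in slot 0 [ 0.4  5.  23.4] force slot axes [-0.7 -0.3 -2.6]
```

```bash
python3 -m handwheel '[[[0,0,0],[-2,1,0],0],[[0,0,0],[-2,1,0],0],[[0,0,0],[0,1,4],0],[[0,0,0],[0,0,4],0],[[0,0,0],[0,0,4],0],[[0,0,0],[0,0,2],0],[[0,0,0],[0,0,0],0],[[0,0,0],[0,0,0],0],[[0,0,0],[0,0,0],0],[[0,0,0],[0,0,0],0]]'
python3 -c "
from pegs import *
st();T=place2(0,3,8);delta(T);inslot(0);p=shot('wrist','w14.png');pegs(p);shot('side','d14.png')
im=cv2.imread('pics/d14.png');cv2.imwrite('pics/d14z.png',cv2.resize(im[170:300,190:320],(600,600)))
"
```

```text
t: 14.72
ee_pos: [586.8, 130.8, 79.4]
orientation: [1.771, 2.179, 0.508]
ft_force: [-0.3, 0.4, -2.5]
width: 27.6
t 14.72 pos [586.8 130.8  79.4] yaw 101.8 z [ 0.4  0.1 -0.9] F [-0.2  0.4 -2.5] M [-0.   0.3  0. ] w 27.6 q [ 0.2  0.5  2.1  0.   0.1 -1.6]
shift [-0.2 -0.2 -0.2] turn [ 0.  0. -0.] rows>= 1
box in slot 0 [3.1 0.3 7.8] force slot axes [-1.4  0.4 -2.1]
0 -45 [230.5 164.6 333.9 163.9]
0 45 [236.9 347.8 329.9 347.4]
1 -45 [387.1 163.6 489.6 163.2]
1 45 [377.9 347.  470.3 346. ]
2 -45 [541.6 163.  640.4 162.9]
2 45 [517.4 345.3 607.1 343.6]
```

View pics/w14.png

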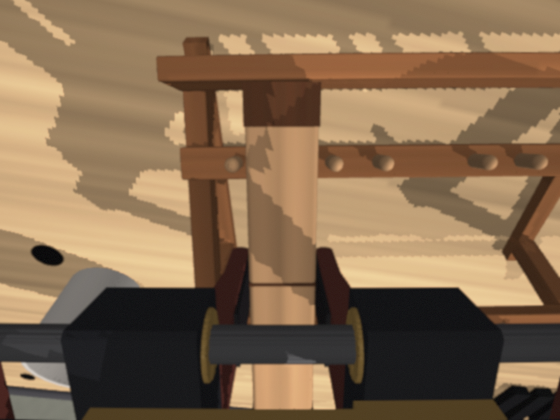

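View pics/d14z.png

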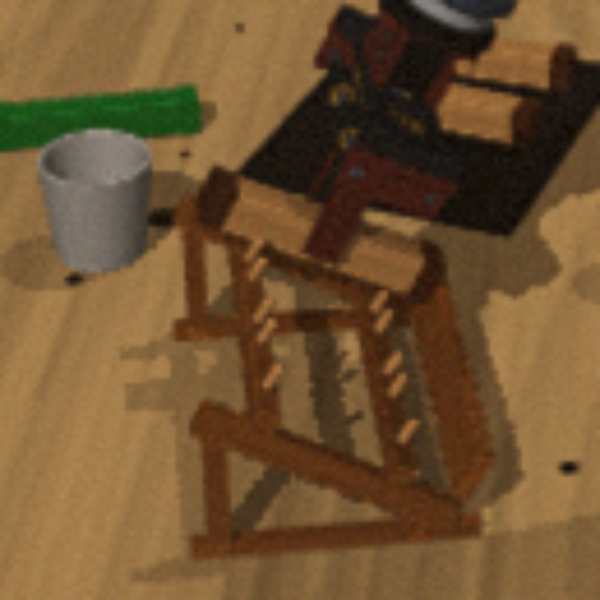

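```bash
python3 -m handwheel '[[[0,0,0],[0,0,2],0],[[0,0,0],[0,0,2],0],[[0,0,0],[0,0,2],0],[[0,0,0],[0,0,0],0],[[0,0,0],[0,-1,0],0],[[0,0,0],[0,-1,0],0],[[0,0,0],[0,-1,0],0],[[0,0,0],[0,0,0],0],[[0,0,0],[0,0,0],0],[[0,0,0],[0,0,0],0]]'
python3 -c "
from pegs import *
st();inslot(0);p=shot('wrist','w15.png')
"
```

```text
t: 15.65
ee_pos: [588.0, 131.2, 73.5]
orientation: [1.769, 2.177, 0.512]
ft_force: [-0.4, 0.7, -1.2]
width: 27.5
t 15.65 pos [588.  131.2  73.5] yaw 101.8 z [ 0.4  0.1 -0.9] F [-0.4  0.7 -1.2] M [0.  0.2 0. ] w 27.5 q [ 0.2  0.5  2.1  0.   0.1 -1.6]
box in slot 0 [1.1 0.4 2. ] force slot axes [-0.8  0.7 -0.9]
```

```bash
python3 -m handwheel '[[[0,0,0],[0,0,1],0],[[0,0,0],[0,0,1],0],[[0,0,0],[0,0,1],0],[[0,0,0],[0,-1,0],0],[[0,0,0],[0,-1,0],0],[[0,0,0],[0,-1,0],0],[[0,0,0],[0,0,0],0],[[0,0,0],[0,0,0],0],[[0,0,0],[0,0,0],0],[[0,0,0],[0,0,0],0]]'
python3 -c "
from pegs import *
st();inslot(0);p=shot('wrist','w15.png');st();inslot(0)
"
```

```text
t: 16.53
ee_pos: [588.4, 131.2, 72.0]
orientation: [1.767, 2.175, 0.515]
ft_force: [0.3, -0.1, -0.6]
width: 27.9
t 16.53 pos [588.4 131.2  72. ] yaw 101.8 z [ 0.4  0.1 -0.9] F [ 0.3 -0.1 -0.6] M [0.  0.1 0. ] w 27.9 q [ 0.2  0.5  2.1  0.   0.1 -1.6]
box in slot 0 [0.7 0.4 0.5] force slot axes [-0.1 -0.1 -0.7]
t 16.58 pos [588.4 131.3  72. ] yaw 101.8 z [ 0.4  0.1 -0.9] F [ 1.   0.2 -0.1] M [ 0.  0. -0.] w 28.0 q [ 0.2  0.5  2.1  0.   0.1 -1.6]
box in slot 0 [0.7 0.4 0.6] force slot axes [ 0.8 -0.  -0.6]
```

View pics/w15.png

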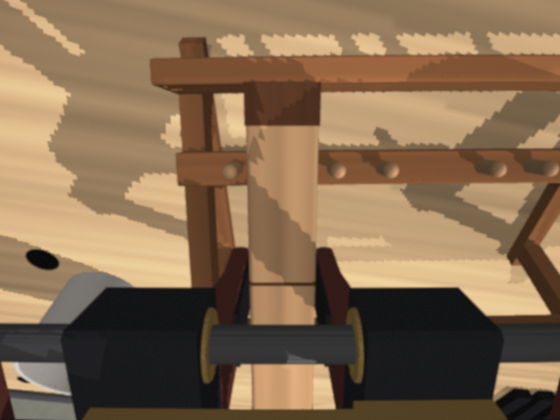

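```bash
python3 -m handwheel '[[[0,0,0],[0,-1,0],0],[[0,0,0],[0,-1,0],0],[[0,0,0],[0,0,0],0.5],[[0,0,0],[0,0,0],0.5],[[0,0,0],[0,0,0],0.5],[[0,0,0],[0,0,0],0.5],[[0,0,0],[0,0,-10],0.5],[[0,0,0],[0,0,-20],0.5],[[0,0,0],[0,0,-25],0.5],[[0,0,0],[0,0,-30],0.5]]'
python3 -c "
from pegs import *
st();inslot(0);p=shot('wrist','w16.png');shot('side','d16.png')
im=cv2.imread('pics/d16.png');cv2.imwrite('pics/d16z.png',cv2.resize(im[170:300,190:320],(600,600)))
"
```

```text
t: 17.42
ee_pos: [544.8, 122.0, 145.0]
orientation: [1.775, 2.184, 0.501]
ft_force: [1.2, 0.9, 0.4]
width: 43.8
t 17.42 pos [544.8 122.  145. ] yaw 101.8 z [ 0.4  0.1 -0.9] F [1.2 0.9 0.4] M [0.  0.2 0. ] w 43.8 q [ 0.2  0.3  2.1  0.   0.3 -1.6]
box in slot 0 [-1.1  0.6 86. ] force slot axes [ 1.4  0.6 -0.3]
```

View pics/w16.png

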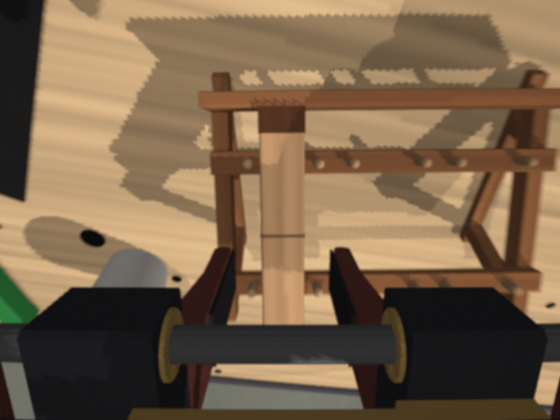

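View pics/d16z.png

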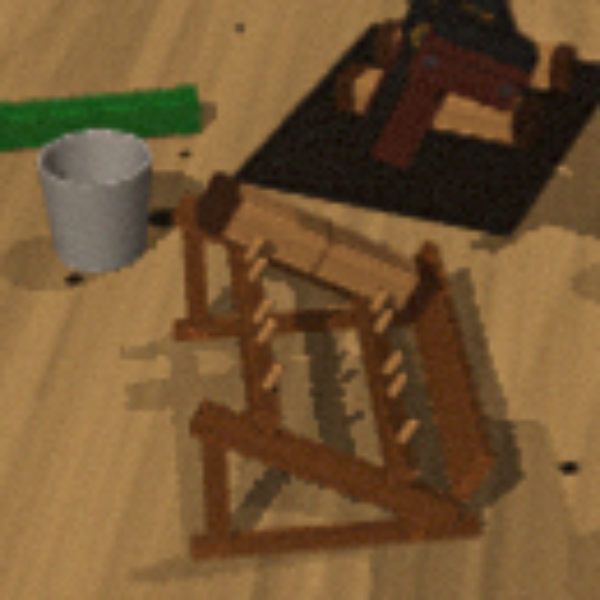

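Box A is seated in slot0 with its end against the ledge (wrist view px (281,105)). Now box B.

```bash
python3 -c "
from h import *
delta(tgt(527.4,-202.7,120,72.9))"
python3 -m handwheel '[[[0.05,0,0.04],[-10,-5,-20],0.5],[[0.07,0,0.06],[-20,0,-8],0.5],[[0.07,0,0.06],[-35,0,0],0.8],[[0.07,0,0.07],[-37,0,0],0.8],[[0.07,0,0.07],[-38,0,0],0.8],[[0.06,0,0.07],[-38,0,0],0.8],[[0.05,0,0.06],[-38,0,0],0.8],[[0,0,0.05],[-38,0,0],0.8],[[0,0,0],[-30,0,0],0.8],[[0,0,0],[-10,0,0],0.8]]'
python3 -c "
from h import *
st();delta(tgt(527.4,-202.7,100,72.9))"
```

```text
shift [-314.4  -88.8  -11.5] turn [ 0.449 -0.115  0.495] rows>= 8.2
t: 18.35
ee_pos: [510.8, -181.3, 152.5]
orientation: [-2.442, -1.849, -0.082]
ft_force: [0.4, -1.1, 0.5]
width: 70.6
t 18.35 pos [ 510.8 -181.3  152.5] yaw 74.2 z [-0.004  0.094 -0.996] F [ 0.36 -1.13  0.5 ] M [ 0.011 -0.011 -0.008] w 70.6 q [-0.41  0.39  1.83  0.1   0.96 -1.77]
shift [-20.7  23.3  50.2] turn [-0.03  -0.089  0.024] rows>= 1.5
```

```bash
python3 -m handwheel '[[[-0.01,-0.03,0.008],[-5,6,5],0.8],[[-0.01,-0.03,0.008],[-5,6,8],0.8],[[-0.01,-0.03,0.008],[-5,6,12],0.8],[[0,0,0],[-3,4,12],0.8],[[0,0,0],[0,0,12],0.8],[[0,0,0],[0,0,5],0.8],[[0,0,0],[0,0,0],0.8],[[0,0,0],[0,0,0],0.8],[[0,0,0],[0,0,0],0.8],[[0,0,0],[0,0,0],0.8]]'
python3 -c "
from h import *
st();delta(tgt(527.4,-202.7,-8,72.9));p=shot('wrist','w17.png');print(px(p,[[527.4,-202.7,31]]))"
```

```text
t: 19.18
ee_pos: [525.7, -204.5, 91.7]
orientation: [-2.529, -1.859, 0.004]
ft_force: [-1.1, -0.0, -0.1]
width: 70.5
t 19.18 pos [ 525.7 -204.5   91.7] yaw 72.6 z [-0.004  0.001 -1.   ] F [-1.1  -0.04 -0.13] M [-0.037  0.011  0.023] w 70.5 q [-0.39  0.49  1.84 -0.    0.81 -1.66]
shift [ 2.3  1.5 99.7] turn [-0.004  0.    -0.005] rows>= 2.5
[[286.29117674 223.95846384]]
```

View pics/w17.png

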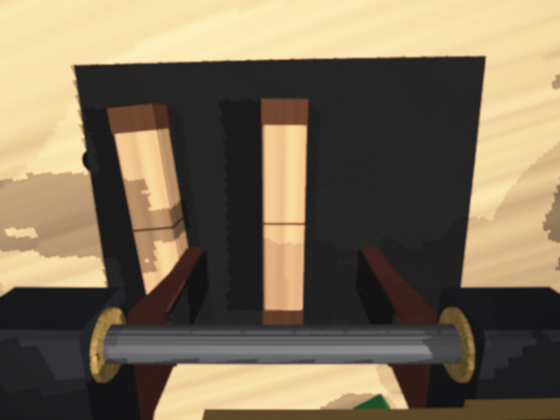

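```bash
python3 -m handwheel '[[[0,0,-0.005],[2,1,10],0.8],[[0,0,0],[0,0,20],0.8],[[0,0,0],[0,0,25],0.8],[[0,0,0],[0,0,20],0.8],[[0,0,0],[0,0,10],0.8],[[0,0,0],[0,0,5],0.8],[[0,0,0],[0,0,0],0.8],[[0,0,0],[0,0,0],0.8],[[0,0,0],[0,0,0],0.8],[[0,0,0],[0,0,0],0.8]]'
python3 -c "
from h import *
st();delta(tgt(527.4,-202.7,-7,72.9))"
```

```text
t: 20.07
ee_pos: [532.1, -204.1, 1.4]
orientation: [2.52, 1.865, 0.006]
ft_force: [0.3, -0.3, 0.3]
width: 70.2
t 20.07 pos [ 532.1 -204.1    1.4] yaw 73.0 z [ 0.007 -0.003 -1.   ] F [ 0.33 -0.31  0.33] M [-0.006 -0.012  0.009] w 70.2 q [-0.39  0.65  1.85 -0.    0.64 -1.66]
shift [-0.1 -5.   8.4] turn [0.008 0.001 0.002] rows>= 1
```

```bash
python3 -m handwheel '[[[0.008,0,0],[0,-3,4],0.6],[[0,0,0],[0,-2,3],0.4],[[0,0,0],[0,0,1],0],[[0,0,0],[0,0,0],0],[[0,0,0],[0,0,0],0],[[0,0,0],[0,0,0],0],[[0,0,0],[0,0,0],0],[[0,0,0],[0,0,0],0],[[0,0,0],[0,0,0],0],[[0,0,0],[0,0,0],0]]'
python3 -c "
from h import *
st();delta(tgt(527.4,-202.7,-7,72.9))"
python3 -m handwheel '[[[0,0,0],[0,0,-5],0],[[0,0,0],[0,0,-20],0],[[0,0,0],[0,0,-30],0],[[0,0,0],[0,0,-30],0],[[0,0,0],[0,0,-35],0],[[0,0,0],[0,0,-35],0],[[0,0,0],[0,0,-25],0],[[0,0,0],[0,0,-10],0],[[0,0,0],[0,0,0],0],[[0,0,0],[0,0,0],0]]'
python3 -c "
from h import *
M=[]
for i in range(5):
    p=shot('wrist','w18.png' if i==0 else None);M.append(ctrl.get_obs()['moment'])
st();print(np.mean(M,0))"
```

```text
t: 20.9
ee_pos: [528.7, -203.3, -4.7]
orientation: [2.522, 1.867, 0.002]
ft_force: [0.4, -0.8, -0.1]
width: 28.1
t 20.90 pos [ 528.7 -203.3   -4.7] yaw 73.0 z [ 0.003 -0.002 -1.   ] F [ 0.41 -0.8  -0.14] M [ 0.014 -0.004 -0.004] w 28.1 q [-0.39  0.65  1.86 -0.    0.63 -1.66]
shift [ 0.2 -1.4  2.3] turn [0.004 0.001 0.002] rows>= 1
t: 21.73
ee_pos: [524.3, -201.2, 191.0]
orientation: [-2.522, -1.866, 0.006]
ft_force: [-0.2, -0.7, -3.6]
width: 27.7
t 21.98 pos [ 523.5 -200.8  189.4] yaw 73.0 z [-0.009  0.003 -1.   ] F [-0.79 -0.57 -2.98] M [-0.015 -0.118 -0.037] w 27.8 q [-0.39  0.35  1.78 -0.    1.02 -1.66]
[-0.04421379 -0.1419713  -0.00714974]
```

View pics/w18.png

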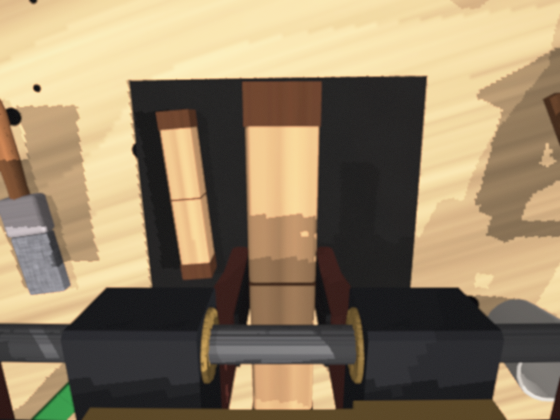

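Box B: My ≈ −0.14 N·m, so again the near end is heavy and it goes in unflipped. It goes to slot1.

```bash
python3 -c "
from h import *
T=place2(1,4,80);print(T[0]);delta(T)"
python3 -m handwheel '[[[0,0,0],[15,-3,-5],0],[[0,0,0],[30,-10,-5],0],[[0,0,0],[37,-14,-3],0],[[0,0,0],[37,-14,-3],0],[[0,0,0],[37,-14,-3],0],[[0,0,0],[37,-14,-3],0],[[0,0,0],[37,-14,-3],0],[[0,0,0],[37,-14,-3],0],[[0,0,0],[37,-14,-3],0],[[0,0,0],[37,-14,0],0]]'
python3 -c "
from h import *
st();T=place2(1,4,80);delta(T)"
```

```text
[537.46618799 191.23073979 142.34367364]
shift [ 379.  -100.9   48. ] turn [-0.453  0.113 -0.502] rows>= 9.9
t: 22.82
ee_pos: [500.0, 169.1, 210.6]
orientation: [-2.523, -1.842, 0.033]
ft_force: [0.8, -0.4, -2.8]
width: 27.6
t 22.82 pos [500.  169.1 210.6] yaw 72.3 z [-0.027  0.002 -1.   ] F [ 0.83 -0.39 -2.81] M [-0.047 -0.224 -0.021] w 27.6 q [ 0.3   0.29  1.82  0.01  1.06 -0.97]
shift [33.  30.7 67.3] turn [-0.471  0.118 -0.514] rows>= 5.8
```

```bash
python3 -m handwheel '[[[-0.04,0.01,-0.04],[4,4,4],0],[[-0.065,0.017,-0.07],[4,4,6],0],[[-0.065,0.017,-0.07],[4,4,6],0],[[-0.065,0.017,-0.07],[4,4,6],0],[[-0.065,0.017,-0.07],[4,4,6],0],[[-0.065,0.017,-0.07],[4,4,6],0],[[-0.065,0.017,-0.07],[4,0,6],0],[[-0.04,0.01,-0.04],[4,0,6],0],[[0,0,0],[0,0,0],0],[[0,0,0],[0,0,0],0]]'
python3 -c "
from h import *
st();T=place2(1,4,40);delta(T);inslot(1)"
```

```text
t: 23.65
ee_pos: [527.6, 208.9, 156.2]
orientation: [1.742, 2.214, 0.511]
ft_force: [0.1, -0.0, -2.8]
width: 27.7
t 23.65 pos [527.6 208.9 156.2] yaw 103.6 z [ 0.426  0.103 -0.899] F [ 0.11 -0.   -2.81] M [-0.014  0.299 -0.041] w 27.7 q [ 0.4   0.27  2.12 -0.22  0.32 -1.22]
shift [-20.    1.6  54.8] turn [-0.    -0.011  0.022] rows>= 1.5
box in slot 1 [ 5.8 19.1 95. ] force slot axes [-1.3 -0.  -2.5]
```

```bash
python3 -m handwheel '[[[0,-0.01,0.02],[-8,1,0],0],[[0,0,0],[-8,1,10],0],[[0,0,0],[-4,0,15],0],[[0,0,0],[0,0,15],0],[[0,0,0],[0,0,13],0],[[0,0,0],[0,0,8],0],[[0,0,0],[0,0,4],0],[[0,0,0],[0,0,0],0],[[0,0,0],[0,0,0],0],[[0,0,0],[0,0,0],0]]'
python3 -c "
from pegs import *
st();T=place2(1,3,8);delta(T);inslot(1);p=shot('wrist','w19.png');pegs(p)"
```

```text
t: 24.48
ee_pos: [569.9, 191.8, 99.6]
orientation: [1.787, 2.173, 0.5]
ft_force: [-0.4, -0.7, -3.9]
width: 27.5
t 24.48 pos [569.9 191.8  99.6] yaw 101.1 z [ 0.4  0.1 -0.9] F [-0.4 -0.7 -3.9] M [-0.   0.4  0. ] w 27.5 q [ 0.3  0.4  2.1 -0.3  0.2 -1.1]
shift [ 6.3 -5.9 19.5] turn [-0.  0. -0.] rows>= 1
box in slot 1 [10.2 -6.1 27.1] force slot axes [-2.4 -0.6 -3.2]
0 -45 [108.1 150.6 199.8 148.7]
0 45 [125.9 318.  209.8 317.3]
1 -45 [247.6 147.8 341.  146.2]
1 45 [253.5 316.9 338.7 315.8]
2 -45 [389.1 145.5 482.  144.2]
2 45 [382.7 315.1 467.6 313.6]
```

View pics/w19.png

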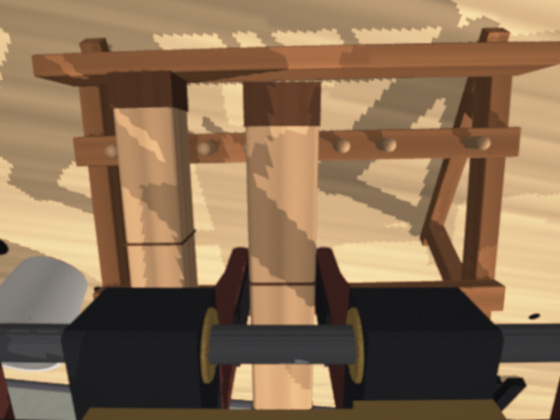

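```bash
python3 -m handwheel '[[[0,0,0.005],[3,-2,2],0],[[0,0,0],[3,-2,2],0],[[0,0,0],[1,-2,4],0],[[0,0,0],[0,0,4],0],[[0,0,0],[0,0,4],0],[[0,0,0],[0,0,2],0],[[0,0,0],[0,0,0],0],[[0,0,0],[0,0,0],0],[[0,0,0],[0,0,0],0],[[0,0,0],[0,0,0],0]]'
python3 -c "
from pegs import *
st();T=place2(1,3,4);delta(T);inslot(1);p=shot('wrist','w20.png');pegs(p)"
```

```text
t: 25.37
ee_pos: [572.5, 200.3, 84.7]
orientation: [1.791, 2.165, 0.509]
ft_force: [0.4, -0.1, -3.2]
width: 27.4
t 25.37 pos [572.5 200.3  84.7] yaw 100.9 z [ 0.4  0.1 -0.9] F [ 0.4 -0.1 -3.2] M [ 0.   0.4 -0.1] w 27.4 q [ 0.3  0.5  2.1 -0.4  0.2 -1. ]
shift [-1.4 -3.   8.2] turn [ 0.  0. -0.] rows>= 1
box in slot 1 [ 6.5  1.6 12. ] force slot axes [-1.3 -0.2 -3. ]
0 -45 [ 76.5 161.3 175.4 158.7]
0 45 [100.2 339.4 189.8 338.4]
1 -45 [227.1 157.4 328.3 155.1]
1 45 [236.6 337.8 327.9 336.2]
2 -45 [380.6 154.  481.5 151.9]
2 45 [375.1 335.3 466.4 333.1]
```

View pics/w20.png

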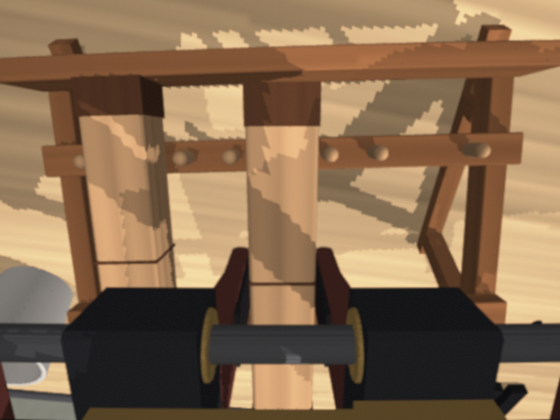

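```bash
python3 -m handwheel '[[[0,0,-0.01],[0,-1,1],0],[[0,0,-0.01],[0,-1,2],0],[[0,0,0],[0,-1,2],0],[[0,0,0],[0,0,2],0],[[0,0,0],[0,0,2],0],[[0,0,0],[0,0,1],0],[[0,0,0],[0,-1,0],0],[[0,0,0],[0,-1,0],0],[[0,0,0],[0,0,0],0],[[0,0,0],[0,0,0],0]]'
python3 -c "
from h import *
st();T=place2(1,1,0);delta(T);inslot(1)"
```

```text
t: 26.25
ee_pos: [573.4, 200.7, 73.5]
orientation: [1.763, 2.181, 0.507]
ft_force: [-0.6, 0.3, -2.3]
width: 27.6
t 26.25 pos [573.4 200.7  73.5] yaw 102.0 z [ 0.435  0.089 -0.896] F [-0.58  0.33 -2.28] M [0.049 0.225 0.079] w 27.6 q [ 0.35  0.48  2.07 -0.47  0.15 -0.98]
shift [-1.6 -0.6  1.9] turn [ 0.007  0.005 -0.001] rows>= 1
box in slot 1 [1.5 1.7 1.8] force slot axes [-1.6  0.4 -1.7]
```

```bash
python3 -m handwheel '[[[0,0,0],[0,0,1],0],[[0,0,0],[0,0,1],0],[[0,0,0],[0,0,1],0],[[0,0,0],[0,-1,0],0],[[0,0,0],[0,-1,0],0],[[0,0,0],[0,-1,0],0],[[0,0,0],[0,0,0],0],[[0,0,0],[0,0,0],0],[[0,0,0],[0,0,0],0],[[0,0,0],[0,0,0],0]]'
python3 -c "
from h import *
st();inslot(1);shot('wrist','w21.png');inslot(1)"
```

```text
t: 27.08
ee_pos: [573.0, 200.7, 71.3]
orientation: [1.761, 2.179, 0.511]
ft_force: [-1.6, -0.2, 3.2]
width: 27.8
t 27.08 pos [573.  200.7  71.3] yaw 102.0 z [ 0.439  0.09  -0.894] F [-1.63 -0.17  3.15] M [-0.033  0.216  0.072] w 27.8 q [ 0.35  0.48  2.08 -0.51  0.14 -0.94]
box in slot 1 [0.  1.9 0.1] force slot axes [0.2 0.2 3.5]
box in slot 1 [0.  1.9 0.1] force slot axes [-0.1  0.3  0.9]
```

View pics/w21.png

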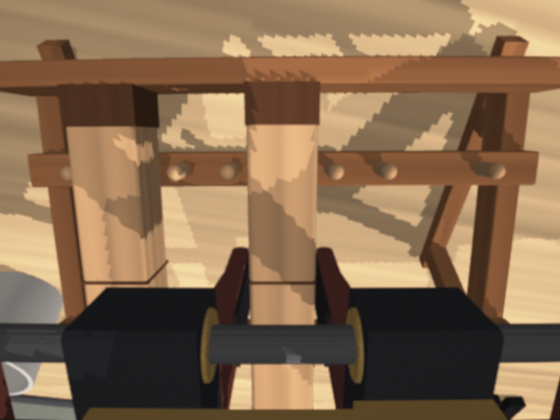

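Box B rests on the bars. Release and retreat.

```bash
python3 -m handwheel '[[[0,0,0],[0,-1,0],0],[[0,0,0],[0,0,0],0.5],[[0,0,0],[0,0,0],0.5],[[0,0,0],[0,0,0],0.5],[[0,0,0],[0,0,0],0.5],[[0,0,0],[0,0,0],0.5],[[0,0,0],[0,0,-10],0.5],[[0,0,0],[0,0,-20],0.5],[[0,0,0],[0,0,-25],0.5],[[0,0,0],[0,0,-30],0.5]]'
python3 -c "
from h import *
st();p=shot('wrist','w22.png');shot('side','d22.png')
im=cv2.imread('pics/d22.png');cv2.imwrite('pics/d22z.png',cv2.resize(im[170:300,190:320],(600,600)))
delta(tgt(504.4,-287.6,150,78.8))"
```

```text
t: 27.97
ee_pos: [532.3, 192.2, 143.1]
orientation: [1.766, 2.185, 0.501]
ft_force: [-0.8, 0.1, 0.6]
width: 43.7
t 27.97 pos [532.3 192.2 143.1] yaw 102.1 z [ 0.43   0.088 -0.899] F [-0.82  0.11  0.62] M [-0.044  0.184 -0.025] w 43.7 q [ 0.37  0.29  2.13 -0.26  0.28 -1.18]
shift [-463.7 -114.7  -58.6] turn [ 0.456 -0.09   0.399] rows>= 12.0
```

View pics/w22.png

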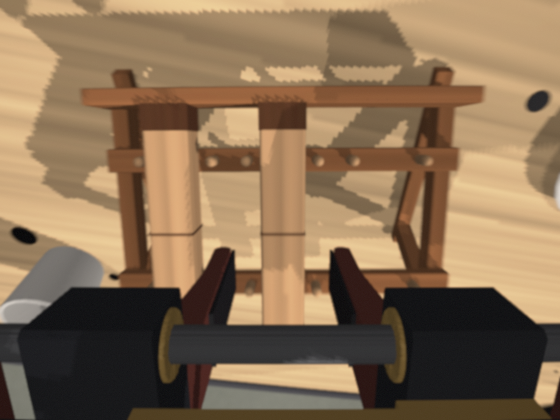

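View pics/d22z.png

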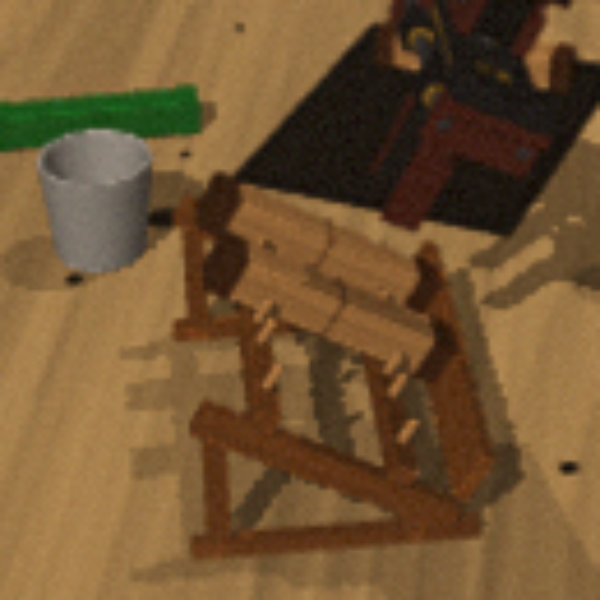

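Boxes A and B are both seated against the ledge. Now box C.

```bash
python3 -m handwheel '[[[0.05,-0.01,0.04],[-10,-8,-20],0.5],[[0.07,-0.013,0.06],[-25,-5,-10],0.5],[[0.07,-0.013,0.06],[-37,0,-5],0.8],[[0.07,-0.013,0.06],[-38,0,0],0.8],[[0.07,-0.013,0.06],[-38,0,0],0.8],[[0.07,-0.013,0.06],[-38,0,0],0.8],[[0.05,-0.01,0.04],[-38,0,0],0.8],[[0,0,0],[-38,0,0],0.8],[[0,0,0],[-38,0,0],0.8],[[0,0,0],[-38,0,0],0.8]]'
python3 -c "
from h import *
st();delta(tgt(504.4,-287.6,110,78.8))"
```

```text
t: 28.9
ee_pos: [491.0, -157.4, 167.5]
orientation: [-2.411, -2.003, 0.015]
ft_force: [0.5, 0.2, 0.3]
width: 70.2
t 28.90 pos [ 491.  -157.4  167.5] yaw 79.4 z [-0.012 -0.001 -1.   ] F [0.49 0.24 0.27] M [ 0.051 -0.062  0.013] w 70.2 q [-0.33  0.32  1.89 -0.01  0.94 -1.71]
shift [-125.4   37.7   57.4] turn [-0.012  0.003  0.011] rows>= 3.6
```

```bash
python3 -m handwheel '[[[-0.01,0,0.01],[-28,8,0],0.8],[[0,0,0],[-30,9,5],0.8],[[0,0,0],[-30,9,12],0.8],[[0,0,0],[-20,6,15],0.8],[[0,0,0],[-8,2,12],0.8],[[0,0,0],[0,0,6],0.8],[[0,0,0],[0,0,0],0.8],[[0,0,0],[0,0,0],0.8],[[0,0,0],[0,0,0],0.8],[[0,0,0],[0,0,0],0.8]]'
python3 -c "
from h import *
st();delta(tgt(504.4,-287.6,-7,78.8));p=shot('wrist','w23.png');print(px(p,[[504.4,-287.6,31]]))"
```

```text
t: 29.73
ee_pos: [498.6, -293.6, 108.5]
orientation: [2.439, 1.98, -0.019]
ft_force: [-0.2, 0.3, -0.3]
width: 69.9
t 29.73 pos [ 498.6 -293.6  108.5] yaw 78.1 z [-0.009 -0.008 -1.   ] F [-0.25  0.3  -0.27] M [ 0.018  0.01  -0.022] w 69.9 q [-0.55  0.49  1.8  -0.01  0.86 -1.9 ]
shift [  8.2   5.2 115.4] turn [-0.007  0.009 -0.012] rows>= 2.9
[[293.73297515 222.12120743]]
```

View pics/w23.png

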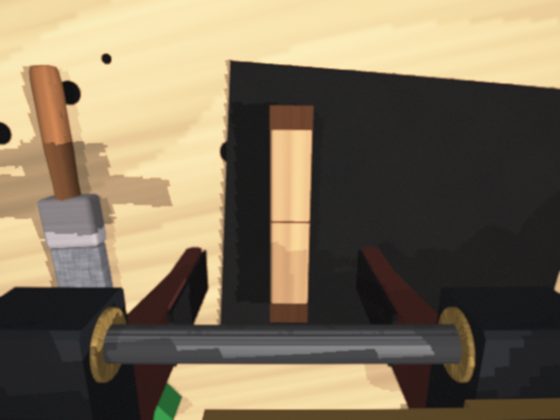

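```bash
python3 -m handwheel '[[[-0.007,0.009,-0.01],[3,1,10],0.8],[[0,0,0],[3,0,22],0.8],[[0,0,0],[1,0,28],0.8],[[0,0,0],[0,0,25],0.8],[[0,0,0],[0,0,10],0.8],[[0,0,0],[0,0,5],0.8],[[0,0,0],[0,0,0],0.8],[[0,0,0],[0,0,0],0.8],[[0,0,0],[0,0,0],0.8],[[0,0,0],[0,0,0],0.8]]'
python3 -c "
from h import *
st();delta(tgt(504.8,-289,-7,78.8));p=shot('wrist','w24.png')"
```

```text
t: 30.62
ee_pos: [507.4, -285.1, 10.2]
orientation: [2.411, 1.995, 0.012]
ft_force: [-0.2, -0.3, 0.4]
width: 70.3
t 30.62 pos [ 507.4 -285.1   10.2] yaw 79.2 z [ 0.014 -0.005 -1.   ] F [-0.24 -0.31  0.4 ] M [-0.001 -0.032  0.065] w 70.3 q [-0.53  0.64  1.83  0.    0.66 -1.92]
shift [-4.3 -2.1 17.2] turn [0.015 0.002 0.007] rows>= 1
```

View pics/w24.png

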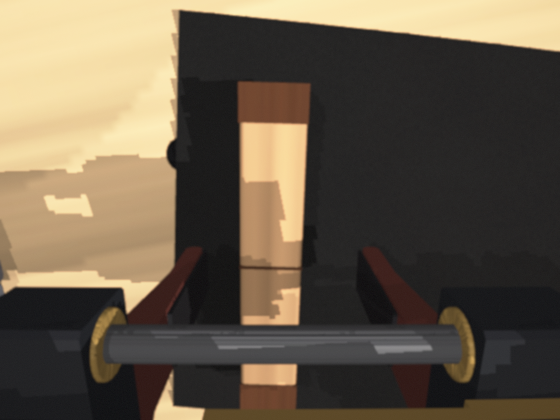

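```bash
python3 -m handwheel '[[[0.015,0,0.015],[-3,-1,5],0.8],[[0,0,0],[-2,-1,6],0.7],[[0,0,0],[0,0,4],0.5],[[0,0,0],[0,0,1],0],[[0,0,0],[0,0,0],0],[[0,0,0],[0,0,0],0],[[0,0,0],[0,0,0],0],[[0,0,0],[0,0,0],0],[[0,0,0],[0,0,0],0],[[0,0,0],[0,0,0],0]]'
python3 -c "
from h import *
st();delta(tgt(504.8,-289,-7,78.8))
shot('wrist','w25.png')"
```

```text
t: 31.5
ee_pos: [505.6, -291.3, -5.3]
orientation: [2.435, 1.98, -0.002]
ft_force: [-0.5, -0.3, -2.3]
width: 27.8
t 31.50 pos [ 505.6 -291.3   -5.3] yaw 78.2 z [ 0.001 -0.004 -1.   ] F [-0.48 -0.33 -2.33] M [-0.078 -0.008  0.011] w 27.8 q [-0.54  0.67  1.82 -0.    0.65 -1.9 ]
shift [ 2.1 -1.3  1.6] turn [ 0.002  0.003 -0.01 ] rows>= 1
```

View pics/w25.png

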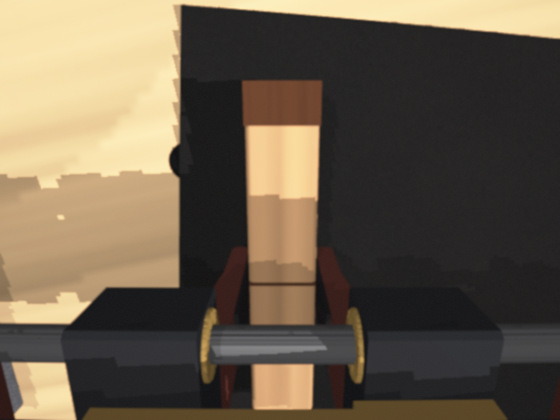

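Gripped centrally. Lift and read the moment.

```bash
python3 -m handwheel '[[[0,0,0],[0,0,-5],0],[[0,0,0],[0,0,-20],0],[[0,0,0],[0,0,-30],0],[[0,0,0],[0,0,-30],0],[[0,0,0],[0,0,-35],0],[[0,0,0],[0,0,-35],0],[[0,0,0],[0,0,-30],0],[[0,0,0],[0,0,-10],0],[[0,0,0],[0,0,0],0],[[0,0,0],[0,0,0],0]]'
python3 -c "
from h import *
M=[]
for i in range(5):
    p=shot('wrist');M.append(ctrl.get_obs()['moment'])
st();print(np.mean(M,0))"
```

```text
t: 32.38
ee_pos: [501.2, -287.9, 195.9]
orientation: [-2.431, -1.978, 0.009]
ft_force: [-0.3, 0.1, -3.3]
width: 27.6
t 32.63 pos [ 500.3 -287.4  194. ] yaw 78.3 z [-0.013  0.004 -1.   ] F [ 0.95  1.01 -2.9 ] M [0.046 0.068 0.054] w 28.0 q [-0.54  0.37  1.74 -0.    1.04 -1.9 ]
[ 0.0598281   0.08303655 -0.00587754]
```

Box C: My ≈ +0.08 N·m, so the far end is heavy and it must be flipped, turning through yaw 0.

```bash
python3 -m handwheel '[[[0,0,0.06],[0,0,-1],0],[[0,0,0.12],[0,0,-1],0],[[0,0,0.12],[0,0,-1],0],[[0,0,0.12],[0,0,-1],0],[[0,0,0.12],[0,0,-1],0],[[0,0,0.12],[0,0,-1],0],[[0,0,0.12],[0,0,-1],0],[[0,0,0.12],[0,0,-1],0],[[0,0,0.12],[0,0,-1],0],[[0,0,0.12],[0,0,-1],0]]'
python3 -m handwheel '[[[0,0,0.12],[0,0,-1],0],[[0,0,0.12],[0,0,-1],0],[[0,0,0.12],[0,0,-1],0],[[0,0,0.12],[0,0,-1],0],[[0,0,0.12],[0,0,-1],0],[[0,0,0.12],[0,0,-1],0],[[0,0,0.12],[0,0,-1],0],[[0,0,0.12],[0,0,-1],0],[[0,0,0.12],[0,0,-1],0],[[0,0,0.12],[0,0,-1],0]]'
python3 -c "
from h import *
st();T=place2(2,4,80,flip=True,yoff=1.3,zoff=-22.3);print(T[0]);delta(T)"
```

```text
t: 33.47
ee_pos: [494.3, -283.6, 188.6]
orientation: [-3.107, -0.284, 0.051]
ft_force: [0.2, 0.3, -2.4]
width: 27.7
t: 34.3
ee_pos: [489.4, -280.3, 183.9]
orientation: [2.703, -1.597, -0.098]
ft_force: [0.6, -0.2, -2.7]
width: 27.5
t 34.30 pos [ 489.4 -280.3  183.9] yaw -61.2 z [-0.054  0.031 -0.998] F [ 0.59 -0.25 -2.7 ] M [0.011 0.027 0.056] w 27.5 q [-0.54  0.39  1.74 -0.    1.07  0.53]
[522.55683982 259.31770811 141.80880756]
shift [-454.  -290.9   57.2] turn [0.49  0.114 0.275] rows>= 13.6
```

```bash
python3 -m handwheel '[[[0,0,0.1],[-10,-5,-3],0],[[0,0,0.1],[-20,-8,-3],0],[[0,0,0.08],[-30,-10,-3],0],[[0,0,0],[-38,-10,-3],0],[[0,0,0],[-38,-10,-3],0],[[0,0,0],[-38,-10,-3],0],[[0,0,0],[-38,-10,-3],0],[[0,0,0],[-38,-10,-3],0],[[0,0,0],[-38,-10,-3],0],[[0,0,0],[-38,-10,-3],0]]'
python3 -c "
from h import *
st();T=place2(2,4,80,flip=True,zoff=-22.3);delta(T)"
```

```text
t: 35.13
ee_pos: [504.3, 64.7, 212.5]
orientation: [2.404, -1.992, -0.119]
ft_force: [0.8, -1.0, -2.4]
width: 28.0
t 35.13 pos [504.3  64.7 212.5] yaw -79.4 z [-0.069  0.035 -0.997] F [ 0.8  -1.01 -2.39] M [-0.053 -0.06  -0.065] w 28.0 q [0.08 0.28 1.84 0.05 1.1  1.44]
shift [-184.3  -56.1   77.5] turn [ 0.515  0.042 -0.036] rows>= 5.2
```

```bash
python3 -m handwheel '[[[0,0.01,-0.01],[-35,-6,0],0],[[0,0.01,-0.01],[-37,-6,0],0],[[0.03,0.01,-0.01],[-37,-6,0],0],[[0.07,0.01,0],[-35,-6,0],0],[[0.07,0,0],[-22,-5,2],0],[[0.07,0,0],[-10,-5,4],0],[[0.07,0,0],[0,-4,4],0],[[0.07,0,0],[0,-4,4],0],[[0.07,0,0],[0,0,0],0],[[0.03,0,0],[0,0,0],0]]'
python3 -c "
from h import *
st();T=place2(2,4,40,flip=True,zoff=-22.3);delta(T);inslot(2)"
```

```text
t: 35.97
ee_pos: [508.6, 266.1, 195.0]
orientation: [-2.173, 1.725, -0.364]
ft_force: [0.7, 0.0, -2.4]
width: 27.8
t 35.97 pos [508.6 266.1 195. ] yaw -76.8 z [ 0.404  0.106 -0.909] F [ 0.68  0.02 -2.41] M [-0.102  0.395  0.034] w 27.8 q [ 0.52  0.22  2.05 -0.25  0.47  2.06]
shift [11.2 10.5 93.2] turn [0.023 0.018 0.011] rows>= 2.4
box in slot 2 [ 23.5   9.2 131.5] force slot axes [-0.6 -0.1 -2.4]
```

```bash
python3 -m handwheel '[[[0.01,0.01,0.005],[5,4,5],0],[[0.005,0.008,0.005],[5,4,12],0],[[0,0,0],[1,3,16],0],[[0,0,0],[0,0,16],0],[[0,0,0],[0,0,16],0],[[0,0,0],[0,0,14],0],[[0,0,0],[0,0,7],0],[[0,0,0],[0,0,0],0],[[0,0,0],[0,0,0],0],[[0,0,0],[0,0,0],0]]'
python3 -c "
from pegs import *
np.set_printoptions(precision=3)
st();T=place2(2,4,10,tilt=25.5,flip=True,zoff=-22.3);delta(T);inslot(2);p=shot('wrist','w26.png');pegs(p)"
```

```text
t: 36.8
ee_pos: [528.8, 258.1, 97.7]
orientation: [-2.173, 1.745, -0.384]
ft_force: [0.5, 0.1, -1.0]
width: 28.3
t 36.80 pos [528.8 258.1  97.7] yaw -77.6 z [ 0.405  0.084 -0.91 ] F [ 0.49  0.09 -1.02] M [-0.024  0.375  0.01 ] w 28.3 q [ 0.5   0.41  2.08 -0.47  0.27  2.29]
shift [ -2.5 -16.5  27.2] turn [ 0.018 -0.003  0.005] rows>= 1
box in slot 2 [-9.5 -2.5 38.2] force slot axes [-0.1 -0.  -1.1]
0 -45 [551.635 292.72  475.075 293.044]
0 45 [597.488 139.432 508.788 138.329]
1 -45 [435.029 293.14  356.473 293.186]
1 45 [462.133 137.848 370.261 137.087]
2 -45 [315.711 293.139 236.376 292.909]
2 45 [322.473 136.785 229.39  136.378]
```

View pics/w26.png

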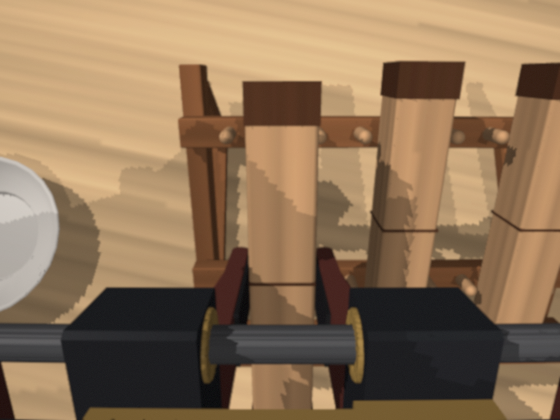

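```bash
python3 -m handwheel '[[[0.01,0,0.005],[-1,-5,0],0],[[0.008,0,0],[-1,-5,0],0],[[0,0,0],[0,-4,4],0],[[0,0,0],[0,0,6],0],[[0,0,0],[0,0,5],0],[[0,0,0],[0,0,2],0],[[0,0,0],[0,0,0],0],[[0,0,0],[0,0,0],0],[[0,0,0],[0,0,0],0],[[0,0,0],[0,0,0],0]]'
python3 -c "
from pegs import *
np.set_printoptions(precision=3)
st();T=place2(2,4,10,tilt=25.5,flip=True,zoff=-22.3);delta(T);inslot(2);p=shot('wrist','w27.png');pegs(p)
im=cv2.imread('pics/w27.png');cv2.imwrite('pics/w27z.png',cv2.resize(im[40:300,150:550],None,fx=2,fy=2))
shot('side','d27.png')
im=cv2.imread('pics/d27.png');cv2.imwrite('pics/d27z.png',cv2.resize(im[170:300,190:320],(600,600)))"
```

```text
t: 37.68
ee_pos: [551.2, 265.9, 90.6]
orientation: [-2.15, 1.736, -0.401]
ft_force: [0.1, -1.5, -2.4]
width: 27.9
t 37.68 pos [551.2 265.9  90.6] yaw -77.9 z [ 0.427  0.091 -0.9  ] F [ 0.11 -1.47 -2.43] M [-0.011  0.418  0.014] w 27.9 q [ 0.5   0.45  2.05 -0.54  0.24  2.36]
shift [ 0.3  2.3 10.9] turn [-0.007 -0.002 -0.   ] rows>= 1
box in slot 2 [ 6.9  0.4 20.3] force slot axes [-1.4 -1.5 -2. ]
0 -45 [572.519 335.904 491.736 337.034]
0 45 [620.818 178.728 527.273 178.508]
1 -45 [449.429 337.493 366.384 338.144]
1 45 [477.981 178.443 380.824 178.409]
2 -45 [323.288 338.356 239.443 338.526]
2 45 [330.273 178.439 231.85  178.587]
```

View pics/w27z.png

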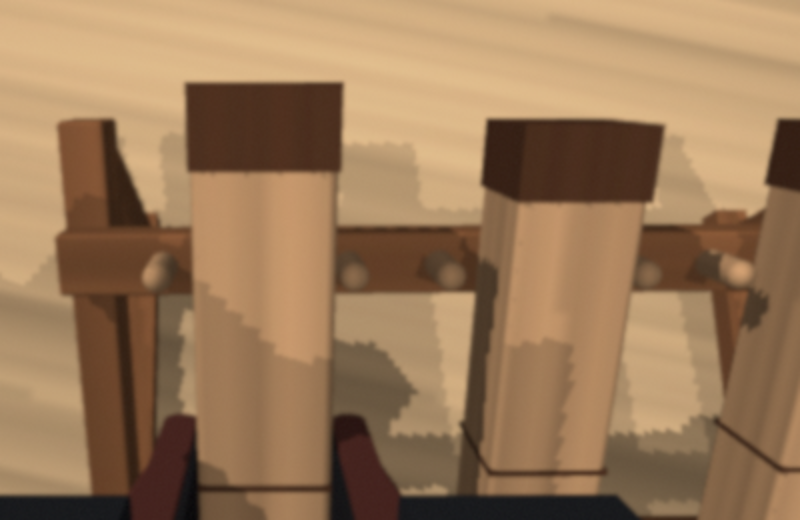

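View pics/d27z.png

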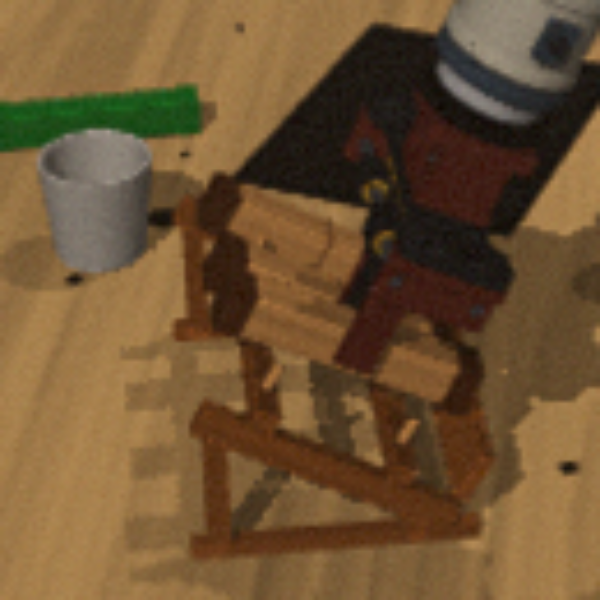

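```bash
python3 -m handwheel '[[[0,0,0],[-1,1,2],0],[[0,0,0],[-1,1,3],0],[[0,0,0],[0,0,4],0],[[0,0,0],[0,0,3],0],[[0,0,0],[0,0,2],0],[[0,0,0],[0,0,1],0],[[0,0,0],[0,0,0],0],[[0,0,0],[0,0,0],0],[[0,0,0],[0,0,0],0],[[0,0,0],[0,0,0],0]]'
python3 -c "
from h import *
st();delta(place2(2,2,0,tilt=25.5,flip=True,zoff=-22.3));inslot(2,zoff=-22.3);p=shot('wrist','w28.png')"
```

```text
t: 38.62
ee_pos: [555.9, 269.2, 74.6]
orientation: [-2.15, 1.736, -0.4]
ft_force: [1.5, 0.8, -2.8]
width: 28.1
t 38.62 pos [555.9 269.2  74.6] yaw -77.8 z [ 0.427  0.091 -0.9  ] F [ 1.49  0.8  -2.79] M [-0.114  0.344 -0.044] w 28.1 q [ 0.5   0.49  2.04 -0.62  0.22  2.43]
shift [2.7 1.3 4.4] turn [-0.007 -0.001 -0.   ] rows>= 1
box in slot 2 [3.5 2.7 4.3] force slot axes [ 0.   0.5 -3.2]
```

View pics/w28.png

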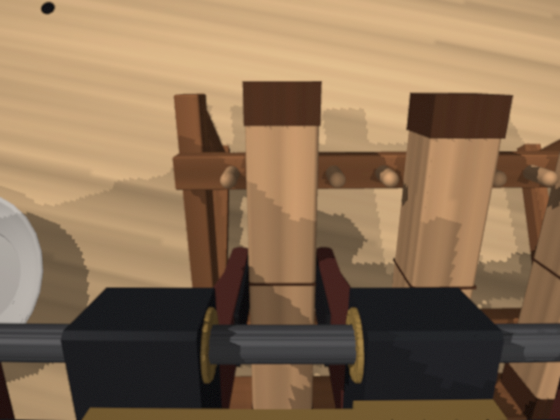

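```bash
python3 -m handwheel '[[[0,0,0],[0,0,1],0],[[0,0,0],[0,0,1],0],[[0,0,0],[0,0,1],0],[[0,0,0],[0,0,1],0],[[0,0,0],[0,1,0],0],[[0,0,0],[0,1,0],0],[[0,0,0],[0,1,0],0],[[0,0,0],[0,1,0],0],[[0,0,0],[0,0,0],0],[[0,0,0],[0,0,0],0]]'
python3 -c "
from h import *
st();inslot(2,zoff=-22.3)"
```

```text
t: 39.5
ee_pos: [554.6, 269.4, 70.2]
orientation: [-2.147, 1.734, -0.401]
ft_force: [-0.1, 0.2, 0.1]
width: 27.6
t 39.50 pos [554.6 269.4  70.2] yaw -77.8 z [ 0.429  0.093 -0.898] F [-0.12  0.23  0.14] M [-0.01   0.212 -0.013] w 27.6 q [ 0.5   0.5   2.04 -0.66  0.2   2.48]
box in slot 2 [0.1 3.1 1.1] force slot axes [0.  0.3 0.2]
```

```bash
python3 -m handwheel '[[[0,0,0],[0,1,0],0],[[0,0,0],[0,0,0],0.5],[[0,0,0],[0,0,0],0.5],[[0,0,0],[0,0,0],0.5],[[0,0,0],[0,0,0],0.5],[[0,0,0],[0,0,0],0.5],[[0,0,0],[0,0,-10],0.5],[[0,0,0],[0,0,-20],0.5],[[0,0,0],[0,0,-30],0.5],[[0,0,0],[0,0,-35],0.5]]'
python3 -m handwheel '[[[0,0,0],[0,0,-35],0.5],[[0,0,0],[0,10,-35],0.5],[[0,0,0],[10,20,-20],0.5],[[0,0,0],[20,20,-10],0.5],[[0,0,0],[30,10,-10],0.5],[[0,0,0],[35,0,-10],0.5],[[0,0,0],[35,0,-10],0.5],[[0,0,0],[20,0,0],0.5],[[0,0,0],[0,0,0],0.5],[[0,0,0],[0,0,0],0.5]]'
python3 -c "
from h import *
st();shot('side','d29.png');shot('scene','s29.png');shot('wrist','w29.png')
a=cv2.imread('pics/d29.png');b=cv2.imread('pics/s29.png')
cv2.imwrite('pics/f29.png',np.hstack([cv2.resize(a[200:290,215:305],(390,390),interpolation=cv2.INTER_CUBIC),cv2.resize(b[125:225,275:375],(390,390),interpolation=cv2.INTER_CUBIC)]))"
```

```text
t: 40.33
ee_pos: [511.3, 259.4, 151.5]
orientation: [-2.155, 1.739, -0.396]
ft_force: [1.1, 0.5, 0.1]
width: 44.0
t: 41.17
ee_pos: [431.1, 90.2, 254.4]
orientation: [-2.144, 1.722, -0.402]
ft_force: [-0.1, 0.3, 0.1]
width: 43.7
t 41.17 pos [431.1  90.2 254.4] yaw -77.5 z [ 0.436  0.1   -0.895] F [-0.05  0.29  0.08] M [-0.01   0.338 -0.002] w 43.7 q [ 0.16 -0.13  2.27  0.06  0.55  1.47]
```

View pics/f29.png

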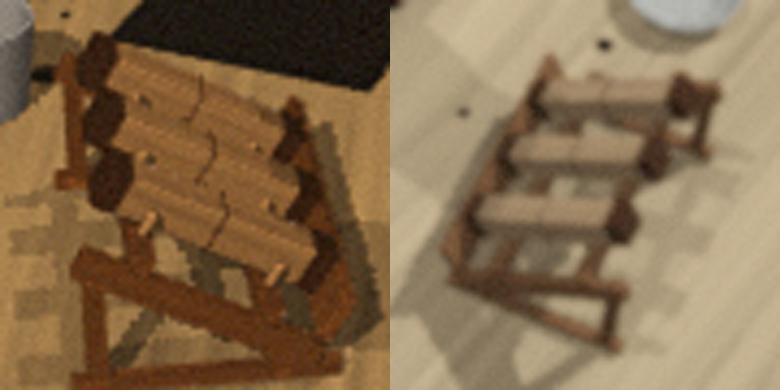

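View pics/w29.png

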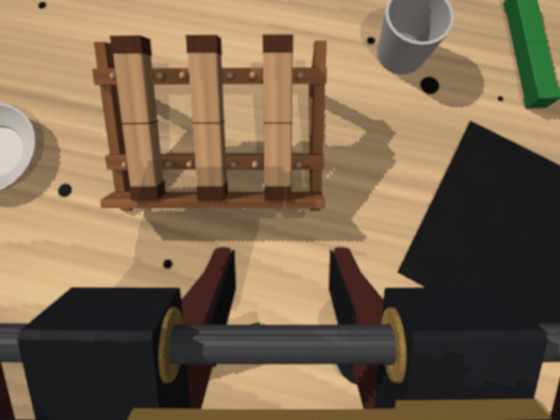

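View pics/s29.png

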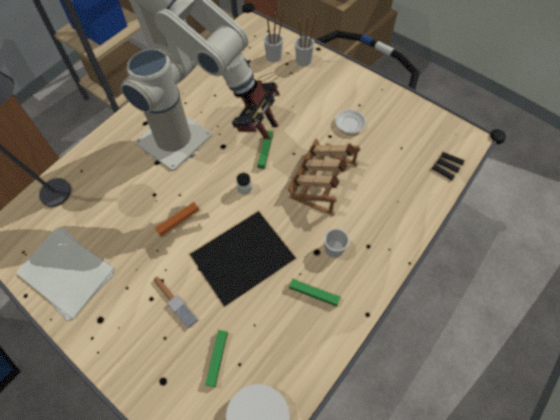

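```bash
python3 -c "
from pegs import *
p=shot('wrist','w30.png')
t=np.deg2rad(RY);X=np.array([np.cos(t)*.866,np.sin(t)*.866,.5]);Z=np.cross(X,_Y) if 0 else np.cross(X,[-np.sin(t),np.cos(t),0])
for k in S: print(k,px(p,[S[k]+X*x+Z*14 for x in (-80,0,80)]).ravel())
im=cv2.imread('pics/w30.png');cv2.imwrite('pics/w30z.png',cv2.resize(im[20:220,80:340],None,fx=3,fy=3))"
```

```text
0 [277.8 200.1 277.9 122.6 278.1  34.2]
1 [211.9 199.6 207.6 122.2 202.9  34.1]
2 [146.5 199.2 137.8 122.1 128.2  34.2]
```

View pics/w30z.png

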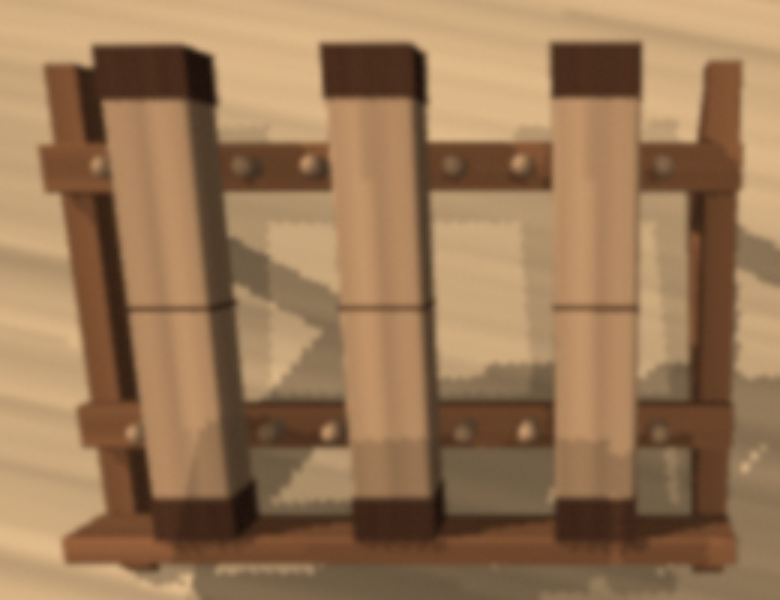

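All three lie between their pegs at the ledge. Their mid-lines are at the predicted seat height (wrist px y ≈ 122.5), and the gripper is clear.

```bash
python3 -c "
from workcell import ctrl
print(ctrl.close_job())"
```

```text
the job is handed in; nothing more can be done
None
```

All three brush boxes are in the rack, one to a slot and released, each with its heavy end down at the foot ledge. The job was handed in about 42 s into the 72 s limit; no verdict was reported.

- **Heavy ends:** I lifted each box at its middle and read the wrist moment. The first two (nearest the rack, then the middle one) read about −0.10 and −0.14 N·m, so their near ends were heavy and they went into slots 0 and 1 unturned. The third read about +0.08 N·m, so I turned it half round for slot 2.
- **Last checks:** In the final wrist picture all three boxes lie between their pegs, with the lower caps at the ledge. Their middle lines are within about 1 px of the predicted seat. The gripper was open and well clear. In the scene picture the cup, saucer, jar and loose brush are where they started.
- **Fingertips shorter than reported:** The fingertips are really about 24 mm short of where the reported tool pose puts them. My first grasp closed on nothing and moved nothing; I found the offset in the wrist and side pictures and allowed for it afterwards.
- **Tilt limit:** Joint 5's range would not let the tool tilt the full 30 degrees at the rack. I released each box at about 26 degrees and let it settle the last few millimetres onto the bars.
- **Not checked:** I saw the boxes at the ledge only in pictures. The force readings showed no clear contact with it.

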